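# Shut off a bench vacuum line and open its vent

## Task

The vacuum run is over and the line must be let up to air. First stand the small bottle that blocks the vent valve's handle upright in the spill tray; then shut the vacuum valve (the one with the round gauge) by swinging its handle square across its pipe, fully against the stop; only after that open the vent valve (the one with the finned silencer) by swinging its handle in line with its pipe, fully against the stop. Do not force the handles, do not knock the bottle over, leave the vial standing where it is, and finish with both handles let go.

Things in the scene. Friction and masses are not known exactly. Their poses are not given: they have to be found in the camera images.
- bottle_mid (a point): Centre, half-way up, of a small round screw-cap bottle: 46 mm diameter, 87 mm tall (straight-sided to about 50 mm, then shoulder and cap), about 0.2 kg, upright on the table beside the vent valve, in the quarter circle its handle must sweep. Grip the body below 50 mm, closing along the y axis of vent_valve with the fingers opened to about 66 mm, or they meet the handle. The cap gives no hold.
- spill_tray: Square white plastic tray fixed to the table, 100 x 100 mm outside, 14 mm high, walls 3 mm, floor 3 mm; origin at the centre of its underside, on the table. z up, x and y along the sides. Empty.
- vac_valve: Vacuum valve stand, fixed to the table: foot plate 56 x 176 mm, a pipe along its y axis at height 28 mm (valve body up to 47 mm), and at the -y end a round gauge 52 mm across, up to 110 mm high, tilted to face -x. Origin on the table under the handle's spindle; z up.
- vac_lever (a joint): Vacuum handle, on an upright spindle above the origin of vac_valve. 0 = open, handle along the stand's +y, over the pipe; 1.571 = shut, handle along -x, square across the pipe. Grows anticlockwise seen from above. Hard stops at 0 and 1.571. Stays where it is left; needs about 4 N at the grip. Starts between 0 and 0.45.
- vac_lever_grip (a point): Middle of the vacuum handle's black grip sleeve, 75 mm from the spindle, 64 mm above the table. The sleeve is 20 mm wide, 60 mm long (44 to 104 mm from the spindle) and spans 52 to 76 mm above the table, with upright sides that can be pushed. x points outward along the handle.
- vent_valve: The vent valve stand, fixed to the table: foot plate, pipe (along y, 28 mm high) and valve as on vac_valve, but at the -y end a finned round brass silencer, 38 mm thick and 46 mm long, lies in line with the pipe, and there is no gauge. Origin on the table under the handle's spindle; z up.
- vent_lever (a joint): Vent handle, on an upright spindle above the origin of vent_valve. 0 = shut, handle along the stand's -x, square across the pipe; 1.571 = open, handle along +y, over the pipe. Grows clockwise seen from above. Hard stops at 0 and 1.571. Stays where it is left; needs about 4 N at the grip. Starts between 0 and 0.06.
- vent_lever_grip (a point): Point in the middle of the vent handle's black grip sleeve, 75 mm from the spindle, 64 mm above the table; sleeve as on the vacuum handle. x points along the handle outward.
- vial_a: A loose glass vial with a white cap, 27 mm diameter, 64 mm tall, standing on the table near the microscope; origin at the centre of its underside. To be left alone.
- stereo_microscope: Large grey stereo microscope, fixed on the table to the left of the work; base about 0.2 m wide (y) and 0.35 m deep, its front edge about 0.16 m before the origin (-x), head and eyepieces to about 0.4 m high. Not part of the job: pass in front of it. Origin on the table under its middle, x and y about as the world's.

How it is judged:
By the outcome, as a careful person would: the job done as asked, in the order asked, and still so for the second after the job is handed in, with the robot touching nothing.
It also fails if it takes over 72 s, if anything falls off the work surface, if the arm or the gripper's body presses on something with over 40 N, if the wrist force passes 120 N, or if a joint passes its speed limit or range.

## Robot

A 6-joint arm with a two-finger parallel gripper is mounted at the origin on a cart in front of the work surface, level with it; the furniture and walls round the work are solid. World frame = base frame: x ahead of the robot, y to its left, z up, the work surface at z = 0. Lengths are in m, angles in rad, forces in N, time in s.
With the tool pointing down it reaches from about 0.425 to 0.95 m from the base axis. Payload 3.5 kg.
Tool frame: the origin (TCP) lies at the centre of the arm's flange, where the gripper is bolted on; the fingertips stand 173 mm ahead of it and the grasp point (between the pads) lies 155 mm ahead of it (ctrl.tcp_to_grasp is the distance from the TCP to the grasp point, in m); z points along the fingers, x is the direction in which the jaws open and shut, and the axes are right-handed (so a half turn about z gives the same grasp; the last joint's range is limited). The gripper opens to 85 mm and grips with 20 to 120 N. Pads are 22 mm wide; open, the fingers measure 114 mm over their backs; the gripper's body (76 mm by 85 mm) begins 54 mm behind the grasp point. The pads swing forward as they close: fully open they stand 13 mm farther back than shut.
Start: joints at [1.058, 0.286, 1.577, -0, 1.279, -0.15], TCP at [0.24, 0.631, 0.405] pointing down, gripper open.
Joint ranges: [-2.77, 2.77], [-0.9, 2.22], [0.21, 2.48], [-1.53, 4.67], [0.24, 2.81], [-2.84, 2.84]. Speed limits (rad/s): [2.79, 2.79, 3.14, 3.14, 3.14, 3.14].

## Interface

Orientations are given as a unit quaternion [x, y, z, w].
In Python, from plant import readout, imaging, ctrl, spotter gives the robot as it stands.
- The arm moves only by the tool apply_moves, never from a script. Its argument "steps" is a list of rows, each an object of numbers: "tx", "ty", "tz": the shift along the tool's x, y, z in mm; "wx", "wy", "wz": the turn, a rotation vector about the tool's x, y, z in rad. In form: [{"tx": .., "ty": .., "tz": .., "wx": .., "wy": .., "wz": ..}, ...]. A call has 1 to 12 rows; each row is the pose to reach, as a shift and turn from the pose commanded when the call began, along the tool's axes at that moment; what a row does not reach only later rows make up. A row lasts 1/10 s, in which the tool goes at most 50 mm and 8.59 degrees, less where a joint would pass 70% of its speed; a pose out of reach is approached as far as the arm can. A call with a gripper value outside its range is refused whole. "hand" is the opening, from 0 (shut) to 1 (fully open), set as the call begins (left out, the last holds). The fingers move at their own pace and stop on an object; "force" is the grip in N (left out, the last holds). Time passes only in rows, so rows that repeat a pose let the fingers close. It gives the time, the measured TCP pose, the force and the opening at its end, in the units of the state.
- readout.get_state(): the state, without advancing time (a new reading comes with each control period).
- imaging.read_camera(name): name is "scene" or "top"; returns a dict with "img" (400x640x3 uint8, red, green, blue), "vfov" (degrees; the focal length in pixels is half the picture's height over the tangent of half this angle, whatever the lens; pixels are square), "cx", "cy" (the principal point, pixels), "k1" (the pictures are not rectified: a ray, as slopes to the right and down, at radius r is drawn at 1 + k1 r^2 times it, then the intrinsics apply), "R" (3x3) and "t" (3): a world point X has camera coordinates R X + t. Camera axes: x right, y down, z forward; pixel columns grow to the right and rows downward; lengths in m; the calibration is good to about 2 mm. A picture is of the moment at which its call begins. There is no depth.
- ctrl.sign_off(): hands the job in, once; it reports no verdict.
Trained networks look in the newest picture that a camera, given by its name, has taken for a name from the list of things; names that differ only in an ending like _2 or _b are one class to them, and where a whole thing is asked for, a point or a joint stands for the part that bears it (a point fixed in the world has none). Each returns a list of dicts, best first, with "confidence" (0 to 1); they miss things now and then, are a little off and sometimes report something else, mostly with a low value. They report only what shows in the picture. A call takes as long as a camera call.
- spotter.trace(camera, label): "region" (400x640 bool, what is visible of it) and "uv" ([column, row] in pixels, amid what is visible of it).
The state is a dict: "time": time; "qpos": joint angles; "dq": joint speeds; "joint_efforts": joint torques, N m; "eef_pos": TCP position; "tcp_rot": TCP orientation; "contact_force": force on the tool from outside, world axes, zero at the start; "wrist_torque": the same for the moment, N m; "opening": opening from 0.0 (shut) to 1.0 (fully open).
Only numpy, scipy, OpenCV 4.12 (cv2) and the standard library are available. Lean on these libraries where they do the work, as an engineer would, in place of code of your own. Each camera call takes 0.05 s, during which the arm holds its last target.

## Working session

There is one attempt and no reset: what is moved stays moved. The work goes in short steps, Python scripts to look and compute and a tool call to move; the robot and the scene stay as the last step left them, time stands still between calls to the robot, and variables do not carry over. Pictures are saved under pics/ and viewed, and the job is handed in when it is done.

Besides the shell and the picture viewer there is one more tool, called after "Emit:" as name(argument=value, ...), one argument or row to a line, values as JSON. apply_moves: Moves the arm, as the interface text tells. Its arguments: {"type":"object","properties":{"steps":{"type":"array","items":{"type":"object","properties":{"tx":{"type":"number"},"ty":{"type":"number"},"tz":{"type":"number"},"wx":{"type":"number"},"wy":{"type":"number"},"wz":{"type":"number"}}}},"hand":{"type":"number"},"force":{"type":"number"}},"required":["steps"]}

```bash
ls; mkdir -p pics
python3 - <<'E'
from plant import readout, imaging, ctrl, spotter
import cv2
for n in("scene","top"):
    c=imaging.read_camera(n); cv2.imwrite(f"pics/{n}0.png",c["img"][:,:,::-1]); print({k:v for k,v in c.items() if k!="img"})
print(readout.get_state(), ctrl.tcp_to_grasp)
E
```

```text
pics
{'vfov': 55.00415839112899, 'cx': 318.5099071981329, 'cy': 198.97213987508815, 'k1': 0.020288446092181094, 'R': array([[ 0.44155518, -0.89720944,  0.00665132],
       [-0.61429501, -0.30770746, -0.72660702],
       [ 0.65396534,  0.31675122, -0.6870211 ]]), 't': array([-0.37250584,  0.32700411,  0.59201379])}
{'vfov': 55.73439294742024, 'cx': 320.69688512959226, 'cy': 204.91703633033526, 'k1': -0.014651777203983618, 'R': array([[ 0.01678073, -0.99973398, -0.01582333],
       [-0.99737431, -0.01562189, -0.07071383],
       [ 0.07044783,  0.01696841, -0.99737113]]), 't': array([-0.14696326,  0.52398445,  0.87385078])}
{'time': 0.1, 'qpos': array([ 1.05796904e+00,  2.87122792e-01,  1.57803923e+00,  2.63937502e-05,
        1.27865050e+00, -1.50018557e-01]), 'dq': array([-0.00075986, -0.00043274, -0.00483719,  0.00096346,  0.0003872 ,
       -0.00174906]), 'joint_efforts': array([ 6.85956347e-04, -4.07291615e+01, -2.93704265e+01, -1.67493167e-04,
        3.37789235e-03,  2.58570765e-06]), 'eef_pos': array([0.23942724, 0.63086514, 0.40344994]), 'tcp_rot': array([ 8.23075630e-01,  5.67930696e-01, -1.00305141e-03,  4.75399022e-04]), 'contact_force': array([ 0.39740829, -0.02073546,  0.78916709]), 'wrist_torque': array([-0.00330344,  0.03420648, -0.00091331]), 'opening': 0.9985927108107099} 0.1547
```

View pics/scene0.png

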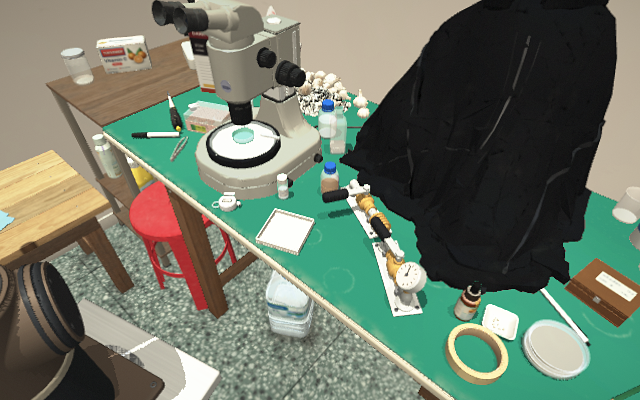

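View pics/top0.png

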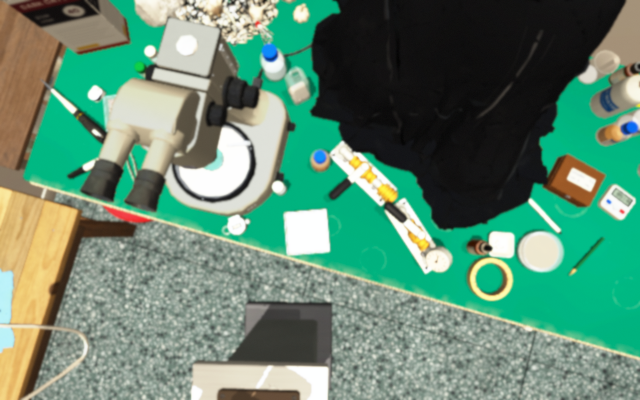

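```bash
cat > h.py <<'E'
import numpy as np, cv2
from plant import readout, imaging, ctrl, spotter
def K(c):
    f=200/np.tan(np.radians(c["vfov"])/2); return f
def proj(c,X):
    X=np.atleast_2d(X); p=X@c["R"].T+c["t"]; s=p[:,:2]/p[:,2:]; r2=(s**2).sum(1,keepdims=True)
    s=s*(1+c["k1"]*r2); return s*K(c)+[c["cx"],c["cy"]]
def ray(c,uv):
    d=(np.asarray(uv,float)-[c["cx"],c["cy"]])/K(c); s=d.copy()
    for _ in range(20): s=d/(1+c["k1"]*(s@s))
    v=c["R"].T@np.array([s[0],s[1],1]); o=-c["R"].T@c["t"]; return o,v
def atz(c,uv,z):
    o,v=ray(c,uv); return o+v*(z-o[2])/v[2]
def tri(c1,u1,c2,u2):
    A=[];b=[]
    for c,u in((c1,u1),(c2,u2)):
        o,v=ray(c,u); v/=np.linalg.norm(v); P=np.eye(3)-np.outer(v,v); A.append(P);b.append(P@o)
    A=np.vstack(A);b=np.hstack(b); x,r,_,_=np.linalg.lstsq(A,b,rcond=None); return x,np.sqrt(r)
E
python3 - <<'E'
from h import *
cs={}
for n in("scene","top"):
    c=imaging.read_camera(n); cs[n]=c; im=c["img"][:,:,::-1].copy()
    for i,l in enumerate(["bottle_mid","spill_tray","vac_valve","vac_lever","vac_lever_grip","vent_valve","vent_lever","vent_lever_grip","vial_a"]):
        for d in spotter.trace(n,l)[:2]:
            print(n,l,round(d["confidence"],2),np.round(d["uv"],1),d["region"].sum(), np.round(cv2.minAreaRect(np.argwhere(d["region"])[:,::-1].astype(np.float32))[0:2],1).tolist())
            if d["confidence"]>.5:
                np.save(f"{n}_{l}.npy",d["region"]); cs_,_=cv2.findContours(d["region"].astype(np.uint8),0,1); cv2.drawContours(im,cs_,-1,[(255,0,0),(0,255,0),(0,0,255),(255,255,0),(255,0,255),(0,255,255),(128,128,255),(0,128,255),(255,128,0)][i],1)
    cv2.imwrite(f"pics/{n}1.png",im)
E
```

```text
scene bottle_mid 0.88 [326.  175.7] 519 [[329.5, 175.5], [31.0, 19.0]]
scene spill_tray 0.66 [283.4 229. ] 1795 [[284.9, 230.5], [50.6, 41.4]]
scene spill_tray 0.59 [387.  235.3] 447 [[387.1, 239.0], [51.1, 11.3]]
scene vac_valve 0.94 [397.4 278.1] 2771 [[399.7, 263.8], [105.7, 43.4]]
scene vac_lever 0.56 [388.2 236.8] 544 [[387.0, 238.5], [52.4, 12.2]]
scene vac_lever_grip 0.64 [385.8 239.8] 445 [[386.3, 238.6], [49.7, 11.1]]
scene vent_valve 0.79 [360.1 203.6] 1500 [[361.6, 205.3], [76.6, 41.1]]
scene vent_lever 0.69 [342.8 190.9] 350 [[345.8, 192.6], [9.4, 46.1]]
scene vent_lever 0.49 [394.9 279.7] 2722 [[400.0, 263.5], [105.7, 43.4]]
scene vent_lever_grip 0.73 [340.9 191.9] 466 [[345.5, 191.9], [11.7, 48.5]]
scene vent_lever_grip 0.45 [397.1 279.3] 2852 [[399.6, 263.7], [106.1, 44.7]]
top bottle_mid 0.8 [315.8 159.6] 359 [[319.5, 159.5], [21.0, 19.0]]
top spill_tray 0.61 [304.4 230.7] 1834 [[306.2, 231.4], [42.7, 44.0]]
top vac_lever 0.75 [403.4 218.2] 461 [[404.3, 219.7], [51.1, 10.3]]
top vac_lever_grip 0.91 [403.2 216.8] 381 [[404.4, 219.4], [49.8, 9.1]]
top vent_valve 0.86 [356.2 178.8] 1796 [[363.6, 172.8], [68.3, 55.7]]
top vent_lever 0.79 [344.6 181.5] 357 [[347.9, 180.4], [8.7, 48.9]]
top vent_lever_grip 0.75 [347.  180.5] 441 [[348.0, 179.9], [10.0, 49.7]]
top vial_a 0.63 [278.2 187.2] 145 [[279.0, 187.5], [14.8, 10.6]]
```

Run:
```python
import cv2
a=cv2.imread("pics/scene0.png")[150:330,250:440]; b=cv2.imread("pics/top0.png")[135:285,270:460]
cv2.imwrite("pics/sz.png",cv2.resize(a,None,fx=3.3,fy=3.3,interpolation=2)[:600]); cv2.imwrite("pics/tz.png",cv2.resize(b,None,fx=4,fy=4,interpolation=2))
```

```text
(no output)
```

View pics/sz.png

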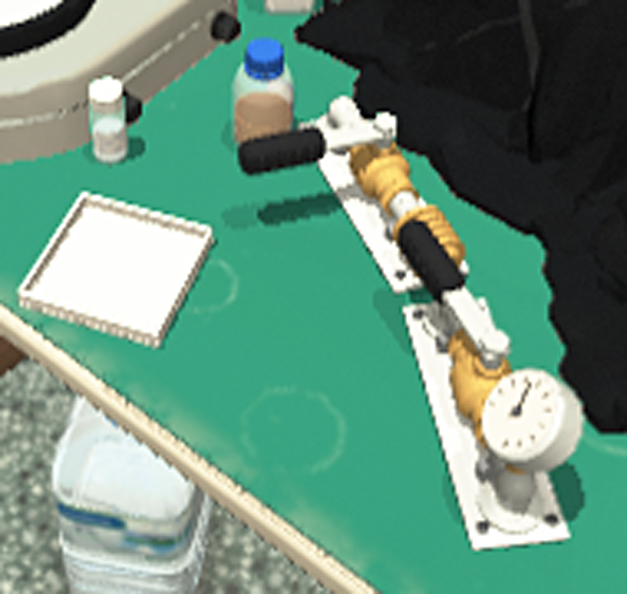

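View pics/tz.png

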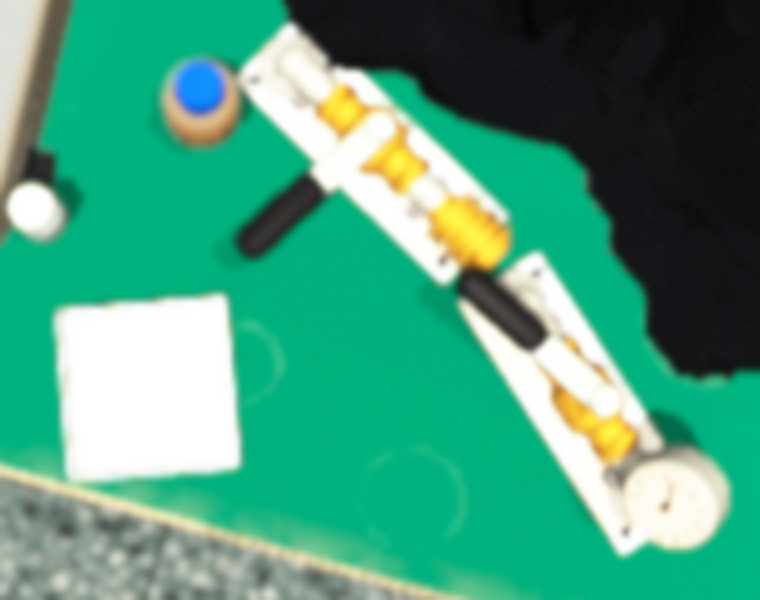

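Run:
```python
from h import *
S=imaging.read_camera("scene");T=imaging.read_camera("top")
t=lambda x,y:(270+x/4,135+y/4)
s=lambda x,y:(250+x/3.3,150+y/3.3)
for nm,pts in (("vent",[(293,22),(240,82),(443,285),(508,215)]),("vac",[(540,252),(460,300),(622,557),(705,505)])):
    P=np.array([atz(T,t(*p),.006)[:2] for p in pts]); print(nm,P.round(3).tolist(),"edges",np.linalg.norm(P-np.roll(P,-1,0),axis=1).round(3),"yaw y axis left edge",np.arctan2(*(P[1]-P[2])[::-1]), "right",np.arctan2(*(P[0]-P[3])[::-1]),"cent",P.mean(0))
for nm in("vent","vac"):
    us=[]
    for n,c in(("scene",S),("top",T)):
        m=np.load(f"{n}_{nm}_lever_grip.npy"); pts=np.argwhere(m)[:,::-1].astype(np.float32)
        k=c["img"].max(2)<70; m2=m&k; p2=np.argwhere(m2)[:,::-1].astype(np.float32)
        r=cv2.minAreaRect(p2); bx=cv2.boxPoints(r); 
        d=p2-p2.mean(0); ax=np.linalg.svd(d,full_matrices=False)[2][0]; q=d@ax; e1=p2.mean(0)+ax*q.min();e2=p2.mean(0)+ax*q.max()
        us.append(p2.mean(0)); A=atz(c,e1,.066)[:2];B=atz(c,e2,.066)[:2]
        print(nm,n,len(p2),p2.mean(0),"ends@.066",A.round(4),B.round(4),np.linalg.norm(A-B).round(4),np.arctan2(*(B-A)[::-1]).round(3),"mid",atz(c,p2.mean(0),.066).round(4))
    print(tri(S,us[0],T,us[1]))
for nm,n in(("bottle","bottle_mid"),("tray","spill_tray")):
    pass
us=[]
print("cap top", tri(S,s(265,46),T,t(199,82)))
print("spindle vent", [atz(T,t(383,126),.07)])
print("tray top", [atz(T,t(*p),.014).round(4).tolist() for p in ((55,310),(225,295),(241,468),(70,482))])
print("tray sc", [atz(S,s(*p),z).round(4).tolist() for p,z in (((85,193),.014),((213,235),.014),((158,342),.0),((20,303),0))])
print("bottle base sc", atz(S,s(263,142),.0))
```

```text
vent [[0.684, -0.19], [0.647, -0.159], [0.526, -0.281], [0.569, -0.32]] edges [0.049 0.172 0.057 0.173] yaw y axis left edge 0.7937379998582799 right 0.8444550517615378 cent [ 0.60635249 -0.23744368]
vac [[0.547, -0.339], [0.517, -0.291], [0.368, -0.387], [0.399, -0.436]] edges [0.056 0.178 0.058 0.177] yaw y axis left edge 0.5692821028506538 right 0.5810365663798643 cent [ 0.45766758 -0.36336396]
vent scene 252 [334.87302 195.24207] ends@.066 [ 0.6078 -0.2301] [ 0.5372 -0.1596] 0.0998 2.358 mid [ 0.5582 -0.1805  0.066 ]
vent top 177 [339.34464 188.89265] ends@.066 [ 0.5775 -0.1995] [ 0.5404 -0.1602] 0.0541 2.327 mid [ 0.5594 -0.1803  0.066 ]
(array([ 0.55943718, -0.18019779,  0.06484319]), array([0.0002173]))
vac scene 238 [379.87814 228.44537] ends@.066 [ 0.5315 -0.2807] [ 0.4879 -0.3247] 0.0619 -2.351 mid [ 0.5086 -0.3037  0.066 ]
vac top 137 [394.8978  211.26277] ends@.066 [ 0.5291 -0.2839] [ 0.4939 -0.3241] 0.0534 -2.29 mid [ 0.5113 -0.3042  0.066 ]
(array([ 0.5111567 , -0.30388267,  0.06371133]), array([0.00104675]))
cap top (array([ 0.62965764, -0.13561682,  0.08812494]), array([0.00021734]))
spindle vent [array([ 0.61000425, -0.23833691,  0.07      ])]
tray top [[0.5072, -0.0513, 0.014], [0.5177, -0.1517, 0.014], [0.4163, -0.1626, 0.014], [0.4063, -0.0625, 0.014]]
tray sc [[0.5069, -0.0544, 0.014], [0.5109, -0.1536, 0.014], [0.4223, -0.1584, 0.0], [0.4103, -0.061, 0.0]]
bottle base sc [ 0.62571343 -0.13831581  0.        ]
```

```bash
python3 - <<'E'
from h import *
S=imaging.read_camera("scene");T=imaging.read_camera("top")
for n,c in(("scene",S),("top",T)):
    for l in("stereo_microscope",):
        for d in spotter.trace(n,l)[:1]: 
            m=d["region"];ys,xs=np.where(m);print(n,d["confidence"],xs.min(),xs.max(),ys.min(),ys.max())
for p in [(198,165),(215,185),(245,192),(290,180),(318,160)]: print("micro base",p,atz(S,p,0).round(3))
for p in [(160,195),(215,210),(260,205),(290,130)]: print("micro base top",p,atz(T,p,0).round(3))
for a in [((152,22),(85,195)),((195,35),(143,207))]:
    print("eyepieces",[x.round(3) for x in tri(S,a[0],T,a[1])])
for p in [(345,160),(385,210),(415,240),(425,285),(480,290),(545,290)]: print("cloth S",p,atz(S,p,0).round(3),atz(S,p,.1).round(3))
for p in [(312,110),(340,130),(380,155),(405,185),(430,225),(460,225),(500,215)]: print("cloth T",p,atz(T,p,0).round(3),atz(T,p,.1).round(3),atz(T,p,.3).round(3))
E
python3 - <<'E'
import cv2
a=cv2.imread("pics/scene0.png")[0:400,320:640]
cv2.imwrite("pics/cl.png",cv2.convertScaleAbs(cv2.resize(a,(480,600)),alpha=3,beta=10))
E
```

```text
scene 0.5 255 314 209 254
top 0.4 384 425 201 239
micro base (198, 165) [0.568 0.225 0.   ]
micro base (215, 185) [0.523 0.135 0.   ]
micro base (245, 192) [0.535 0.052 0.   ]
micro base (290, 180) [ 0.625 -0.026  0.   ]
micro base (318, 160) [ 0.733 -0.053  0.   ]
micro base top (160, 195) [0.546 0.253 0.   ]
micro base top (215, 210) [0.511 0.117 0.   ]
micro base top (260, 205) [0.525 0.008 0.   ]
micro base top (290, 130) [ 0.71 -0.06  0.  ]
eyepieces [array([0.509, 0.181, 0.392]), array([0.002])]
eyepieces [array([0.5  , 0.089, 0.391]), array([0.017])]
cloth S (345, 160) [ 0.766 -0.119  0.   ] [ 0.644 -0.166  0.1  ]
cloth S (385, 210) [ 0.631 -0.281  0.   ] [ 0.53  -0.303  0.1  ]
cloth S (415, 240) [ 0.571 -0.371  0.   ] [ 0.479 -0.379  0.1  ]
cloth S (425, 285) [ 0.466 -0.421  0.   ] [ 0.39  -0.421  0.1  ]
cloth S (480, 290) [ 0.503 -0.52   0.   ] [ 0.422 -0.505  0.1  ]
cloth S (545, 290) [ 0.56  -0.633  0.   ] [ 0.47  -0.601  0.1  ]
cloth T (312, 110) [ 0.76  -0.113  0.   ] [ 0.727 -0.117  0.1  ] [ 0.662 -0.126  0.3  ]
cloth T (340, 130) [ 0.711 -0.182  0.   ] [ 0.684 -0.179  0.1  ] [ 0.629 -0.173  0.3  ]
cloth T (380, 155) [ 0.651 -0.28   0.   ] [ 0.63  -0.266  0.1  ] [ 0.589 -0.238  0.3  ]
cloth T (405, 185) [ 0.579 -0.34   0.   ] [ 0.566 -0.319  0.1  ] [ 0.541 -0.278  0.3  ]
cloth T (430, 225) [ 0.484 -0.4    0.   ] [ 0.481 -0.373  0.1  ] [ 0.477 -0.318  0.3  ]
cloth T (460, 225) [ 0.485 -0.471  0.   ] [ 0.482 -0.436  0.1  ] [ 0.478 -0.366  0.3  ]
cloth T (500, 215) [ 0.51  -0.567  0.   ] [ 0.505 -0.521  0.1  ] [ 0.495 -0.43   0.3  ]
```

View pics/cl.png

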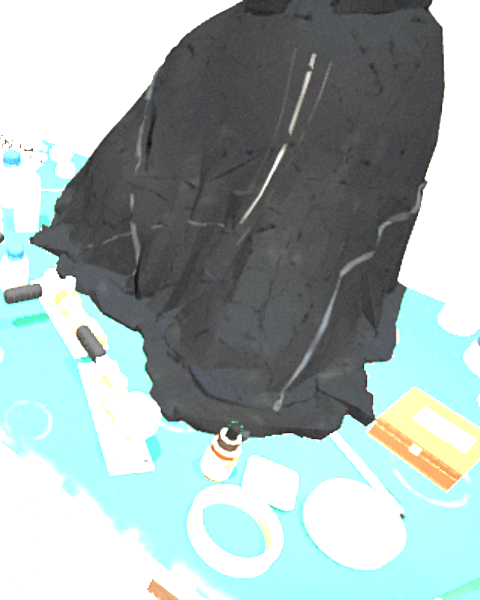

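Run:
```python
import cv2,numpy as np
a=cv2.imread("pics/scene0.png")[0:200,130:330]; b=cv2.imread("pics/top0.png")[60:260,70:270]
cv2.imwrite("pics/mz.png",np.hstack([cv2.resize(a,(400,400)),cv2.resize(b,(400,400))]))
```

```text
(no output)
```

View pics/mz.png

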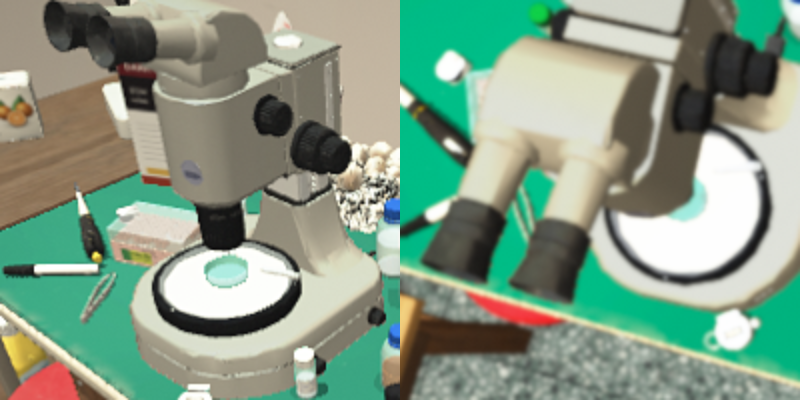

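Run:
```python
from h import *
S=imaging.read_camera("scene");T=imaging.read_camera("top")
print(tri(S,(182.5,21),T,(142,202)),tri(S,(161.5,12.5),T,(98.5,191)))
# bottle overlay, levers
im={}
ub=[]
for n,c in(("scene",S),("top",T)):
    I=c["img"][:,:,::-1].copy()
    th=np.linspace(0,2*np.pi,60)
    for z,r in((0,.023),(.05,.023),(.087,.014)):
        P=np.c_[.6285+r*np.cos(th),-.1365+r*np.sin(th),0*th+z]
        cv2.polylines(I,[np.int32(proj(c,P)*8)],True,(255,0,255),1,cv2.LINE_AA,3)
    for sp,ya,la in(((.611,-.235),.81,2.35),((.460,-.360),.575,.82)):
        ex=np.array([np.cos(ya),np.sin(ya)]);ey=np.array([-ex[1],ex[0]])
        P=[np.r_[np.array(sp)+a*ex+b*ey,.004] for a,b in((88,28),(-88,28),(-88,-28),(88,-28)) for a,b in((a/1e3,b/1e3),)]
        cv2.polylines(I,[np.int32(proj(c,P)*8)],True,(0,0,255),1,cv2.LINE_AA,3)
        ex=np.array([np.cos(la),np.sin(la)]);ey=np.array([-ex[1],ex[0]])
        P=[np.r_[np.array(sp)+a*ex+b*ey,.076] for a,b in((.044,.01),(.104,.01),(.104,-.01),(.044,-.01))]
        cv2.polylines(I,[np.int32(proj(c,P)*8)],True,(255,255,0),1,cv2.LINE_AA,3)
    im[n]=I
a=im["scene"][150:330,260:440]; b=im["top"][125:275,280:460]
cv2.imwrite("pics/ov.png",np.hstack([cv2.resize(a,(400,400)),cv2.resize(b,(400,333)).copy() if 0 else cv2.resize(im["top"][125:285,280:440+20][:160,:],(400,400))]))
```

```text
(array([0.49831982, 0.09310297, 0.41044513]), array([0.00096181])) (array([0.51214909, 0.15225407, 0.41131527]), array([0.00076172]))
```

View pics/ov.png

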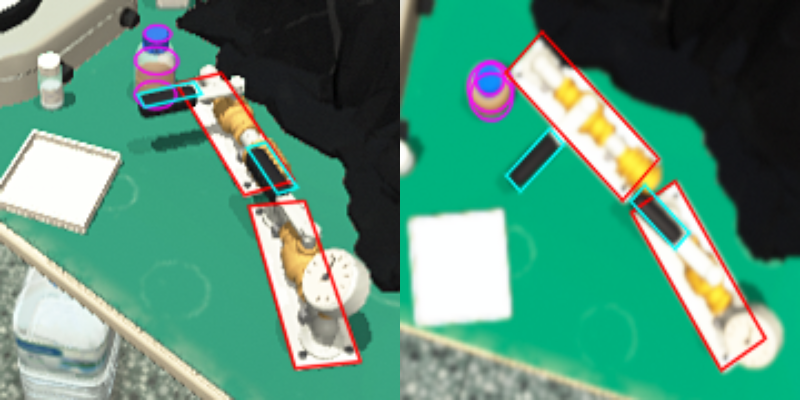

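```bash
cat >> h.py <<'E'
from scipy.spatial.transform import Rotation as Ro
def rows(wps,start=None,jaw=None):
    """wps: list of (x,y,z[,jaw angle]) world TCP; tool down. prints rows"""
    s=readout.get_state(); p=s["eef_pos"] if start is None else np.array(start[:3])
    R=Ro.from_quat(s["tcp_rot"])
    print("TCP",p.round(4),"jaw",np.arctan2(R.as_matrix()[1,0],R.as_matrix()[0,0]).round(3),"z",R.as_matrix()[:,2].round(3))
    for w in wps:
        d=R.inv().apply(np.array(w[:3])-p)*1000; o=[0,0,0]
        if len(w)>3:
            c,sn=np.cos(w[3]),np.sin(w[3]); G=np.array([[c,sn,0],[sn,-c,0],[0,0,-1.]]); o=(R.inv()*Ro.from_matrix(G)).as_rotvec()
        print(d.round(0).tolist(),np.round(o,3).tolist())
E
python3 - <<'E'
from h import *
st=(.24,.631,.405)
rows([(.245,.58,.405),(.25,.535,.405),(.255,.49,.405),(.265,.445,.405),(.285,.40,.405),(.305,.355,.405),(.33,.31,.405),(.35,.267,.405),(.372,.225,.405),(.39,.18,.405),(.405,.135,.405),(.405,.135,.405)],st)
E
```

```text
TCP [0.24  0.631 0.405] jaw 1.208 z [-0. -0. -1.]
[-46.0, 23.0, 0.0] [0, 0, 0]
[-86.0, 43.0, 0.0] [0, 0, 0]
[-126.0, 64.0, 0.0] [0, 0, 0]
[-165.0, 89.0, 0.0] [0, 0, 0]
[-200.0, 124.0, 0.0] [0, 0, 0]
[-235.0, 159.0, 0.0] [0, 0, 0]
[-268.0, 198.0, 0.0] [0, 0, 0]
[-301.0, 232.0, 0.0] [0, 0, 0]
[-333.0, 268.0, 0.0] [0, 0, 0]
[-368.0, 300.0, 0.0] [0, 0, 0]
[-405.0, 330.0, 0.0] [0, 0, 0]
[-405.0, 330.0, 0.0] [0, 0, 0]
```

Emit:
apply_moves(
  steps=[
    {"tx": -46,"ty": 23},
    {"tx": -86,"ty": 43},
    {"tx": -126,"ty": 64},
    {"tx": -165,"ty": 89},
    {"tx": -200,"ty": 124},
    {"tx": -235,"ty": 159},
    {"tx": -268,"ty": 198},
    {"tx": -301,"ty": 232},
    {"tx": -333,"ty": 268},
    {"tx": -368,"ty": 300},
    {"tx": -405,"ty": 330},
    {"tx": -405,"ty": 330},
  ],
  hand=0.78,
)

```text
$.steps[0]: bad value
```

Run:
```python
from h import *
rows([(.415,.09,.405,1.208),(.425,.045,.405,1.208),(.435,0,.405,1.208),(.445,-.045,.405,1.208),(.46,-.085,.40,1.15),(.49,-.11,.40,1.03),(.535,-.12,.39,.92),(.58,-.13,.38,.81),(.6285,-.1365,.37,.81)])
```

```text
TCP [0.2395 0.6311 0.4047] jaw 1.208 z [-0. -0. -1.]
[-444.0, 356.0, -0.0] [-0.0, 0.0, -0.0]
[-482.0, 381.0, -0.0] [-0.0, 0.0, -0.0]
[-521.0, 407.0, -0.0] [-0.0, 0.0, -0.0]
[-559.0, 432.0, -0.0] [-0.0, 0.0, -0.0]
[-591.0, 460.0, 5.0] [-0.0, 0.0, 0.058]
[-604.0, 497.0, 5.0] [-0.0, 0.0, 0.178]
[-597.0, 543.0, 15.0] [-0.0, 0.0, 0.288]
[-591.0, 588.0, 25.0] [-0.0, 0.0, 0.398]
[-580.0, 636.0, 35.0] [-0.0, 0.0, 0.398]
```

Every field is required, so I resend the call in full.

Emit:
apply_moves(
  steps=[
    {"tx": -46,"ty": 23,"tz": 0,"wx": 0,"wy": 0,"wz": 0},
    {"tx": -86,"ty": 43,"tz": 0,"wx": 0,"wy": 0,"wz": 0},
    {"tx": -126,"ty": 64,"tz": 0,"wx": 0,"wy": 0,"wz": 0},
    {"tx": -165,"ty": 89,"tz": 0,"wx": 0,"wy": 0,"wz": 0},
    {"tx": -200,"ty": 124,"tz": 0,"wx": 0,"wy": 0,"wz": 0},
    {"tx": -235,"ty": 159,"tz": 0,"wx": 0,"wy": 0,"wz": 0},
    {"tx": -268,"ty": 198,"tz": 0,"wx": 0,"wy": 0,"wz": 0},
    {"tx": -301,"ty": 232,"tz": 0,"wx": 0,"wy": 0,"wz": 0},
    {"tx": -333,"ty": 268,"tz": 0,"wx": 0,"wy": 0,"wz": 0},
    {"tx": -368,"ty": 300,"tz": 0,"wx": 0,"wy": 0,"wz": 0},
    {"tx": -405,"ty": 330,"tz": 0,"wx": 0,"wy": 0,"wz": 0},
    {"tx": -405,"ty": 330,"tz": 0,"wx": 0,"wy": 0,"wz": 0},
  ],
  hand=0.78,
)

```text
time: 2.7
eef_pos: [0.4057, 0.131, 0.4052]
tcp_rot: [0.825, 0.565, 0.0, 0.001]
contact_force: [-0.0, 1.5, -0.7]
opening: 0.78
```

Run:
```python
from h import *
S=imaging.read_camera("scene");T=imaging.read_camera("top")
cv2.imwrite("pics/a1.png",cv2.resize(np.vstack([S["img"],T["img"]])[:,:,::-1],(480,600)))
rows([(.415,.09,.405,1.208),(.425,.045,.405,1.208),(.435,0,.405,1.208),(.445,-.045,.405,1.208),(.46,-.085,.40,1.15),(.49,-.11,.40,1.03),(.535,-.12,.39,.92),(.58,-.13,.38,.81),(.6285,-.1365,.37,.81)])
```

```text
TCP [0.4046 0.1343 0.4049] jaw 1.205 z [ 0.  0. -1.]
[-38.0, 26.0, -0.0] [0.0, -0.001, -0.003]
[-76.0, 51.0, -0.0] [0.0, -0.001, -0.003]
[-115.0, 76.0, -0.0] [0.0, -0.001, -0.003]
[-153.0, 102.0, -0.0] [0.0, -0.001, -0.003]
[-185.0, 130.0, 5.0] [0.0, -0.001, 0.055]
[-198.0, 167.0, 5.0] [0.0, -0.001, 0.175]
[-191.0, 213.0, 15.0] [-0.0, -0.001, 0.285]
[-184.0, 258.0, 25.0] [-0.0, -0.001, 0.395]
[-173.0, 306.0, 35.0] [-0.0, -0.001, 0.395]
```

View pics/a1.png

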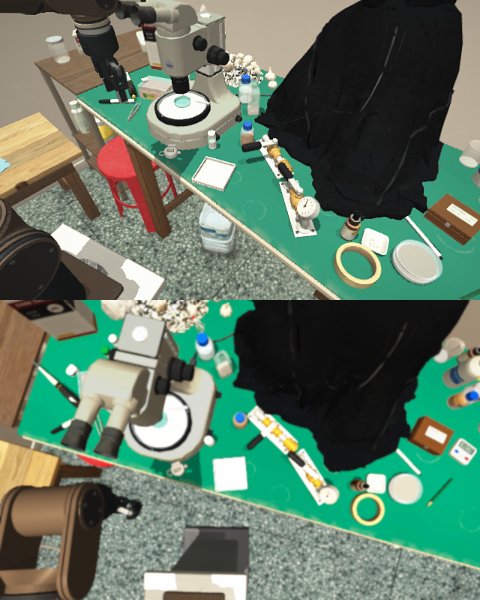

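Emit:
apply_moves(
  steps=[
    {"tx": -38,"ty": 26,"tz": 0,"wx": 0,"wy": 0,"wz": 0},
    {"tx": -76,"ty": 51,"tz": 0,"wx": 0,"wy": 0,"wz": 0},
    {"tx": -115,"ty": 76,"tz": 0,"wx": 0,"wy": 0,"wz": 0},
    {"tx": -153,"ty": 102,"tz": 0,"wx": 0,"wy": 0,"wz": 0},
    {"tx": -185,"ty": 130,"tz": 5,"wx": 0,"wy": 0,"wz": 0.055},
    {"tx": -198,"ty": 167,"tz": 5,"wx": 0,"wy": 0,"wz": 0.175},
    {"tx": -191,"ty": 213,"tz": 15,"wx": 0,"wy": 0,"wz": 0.285},
    {"tx": -184,"ty": 258,"tz": 25,"wx": 0,"wy": 0,"wz": 0.395},
    {"tx": -173,"ty": 306,"tz": 35,"wx": 0,"wy": 0,"wz": 0.395},
    {"tx": -173,"ty": 306,"tz": 35,"wx": 0,"wy": 0,"wz": 0.395},
    {"tx": -173,"ty": 306,"tz": 35,"wx": 0,"wy": 0,"wz": 0.395},
  ],
)

```text
time: 3.9
eef_pos: [0.6301, -0.1329, 0.3673]
tcp_rot: [0.918, 0.397, -0.001, -0.002]
contact_force: [-0.1, 0.1, 0.8]
opening: 0.783
```

Run:
```python
from h import *
S=imaging.read_camera("scene");T=imaging.read_camera("top")
cv2.imwrite("pics/a2.png",cv2.resize(np.vstack([S["img"],T["img"]])[:,:,::-1],(480,600)))
rows([(.6285,-.1365,.193,.81)])
s=readout.get_state();print(s["contact_force"],s["opening"])
```

```text
TCP [ 0.6288 -0.1333  0.3703] jaw 0.815 z [ 0. -0. -1.]
[-3.0, 2.0, 177.0] [0.0, -0.0, 0.005]
[0.55142951 0.19668278 0.44814779] 0.7796786667715686
```

View pics/a2.png

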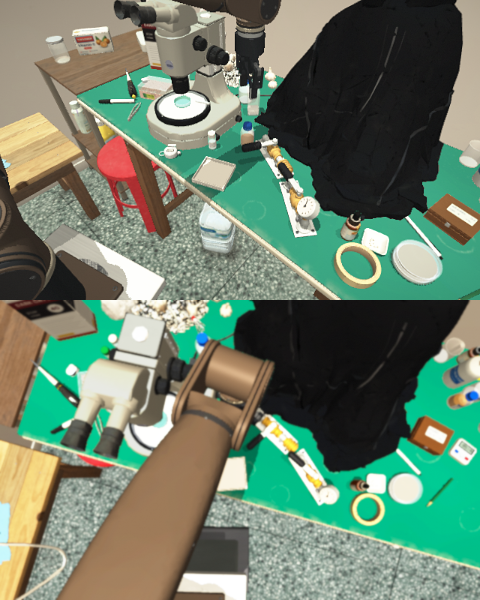

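Emit:
apply_moves(
  steps=[
    {"tx": -2,"ty": 2,"tz": 40,"wx": 0,"wy": 0,"wz": 0},
    {"tx": -2,"ty": 2,"tz": 80,"wx": 0,"wy": 0,"wz": 0},
    {"tx": -2,"ty": 2,"tz": 110,"wx": 0,"wy": 0,"wz": 0},
    {"tx": -2,"ty": 2,"tz": 110,"wx": 0,"wy": 0,"wz": 0},
    {"tx": -2,"ty": 2,"tz": 110,"wx": 0,"wy": 0,"wz": 0},
  ],
)

```text
time: 4.5
eef_pos: [0.6288, -0.1374, 0.2618]
tcp_rot: [0.918, 0.396, 0.001, 0.001]
contact_force: [0.5, -0.2, 0.7]
opening: 0.781
```

Run:
```python
from h import *
S=imaging.read_camera("scene")
cv2.imwrite("pics/a3.png",cv2.resize(S["img"][60:260,240:440][:,:,::-1],(600,600),interpolation=2))
rows([(.6285,-.1365,.193,.81)])
s=readout.get_state();print(s["contact_force"],s["opening"])
```

```text
TCP [ 0.6295 -0.1377  0.2631] jaw 0.813 z [ 0.004 -0.002 -1.   ]
[0.0, -2.0, 70.0] [0.004, -0.002, 0.003]
[ 0.90674341 -0.75835658 -0.22437573] 0.7802334225411001
```

View pics/a3.png

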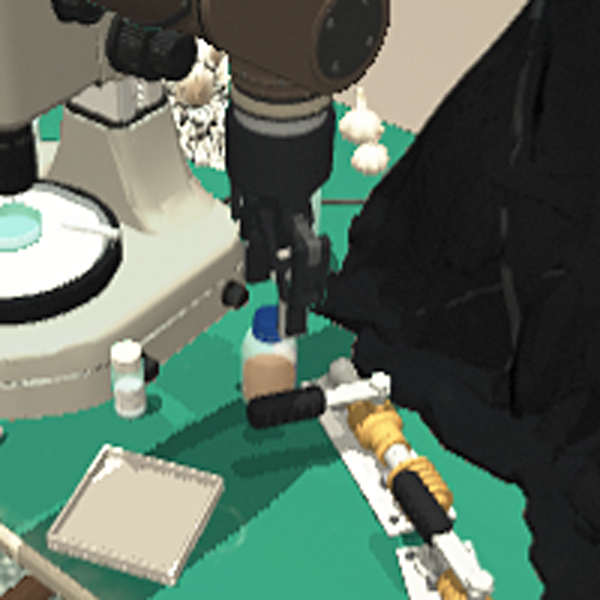

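Emit:
apply_moves(
  steps=[
    {"tx": 0,"ty": 0,"tz": 30,"wx": 0,"wy": 0,"wz": 0},
    {"tx": 0,"ty": 0,"tz": 50,"wx": 0,"wy": 0,"wz": 0},
    {"tx": 0,"ty": 0,"tz": 60,"wx": 0,"wy": 0,"wz": 0},
    {"tx": 0,"ty": 0,"tz": 67,"wx": 0,"wy": 0,"wz": 0},
    {"tx": 0,"ty": 0,"tz": 67,"wx": 0,"wy": 0,"wz": 0},
  ],
)

```text
time: 5.05
eef_pos: [0.6294, -0.1379, 0.1936]
tcp_rot: [0.919, 0.395, 0.0, 0.0]
contact_force: [0.7, 0.3, -0.6]
opening: 0.778
```

Run:
```python
from h import *
S=imaging.read_camera("scene")
cv2.imwrite("pics/a4.png",cv2.resize(S["img"][60:260,240:440][:,:,::-1],(600,600),interpolation=2))
rows([(.6285,-.1365,.193,.81)])
s=readout.get_state();print(s["contact_force"],s["opening"])
```

```text
TCP [ 0.6296 -0.138   0.1941] jaw 0.813 z [ 0.002 -0.001 -1.   ]
[0.0, -2.0, 1.0] [0.002, -0.001, 0.003]
[ 0.04515147 -0.33921163 -0.26401892] 0.7804913519440859
```

View pics/a4.png

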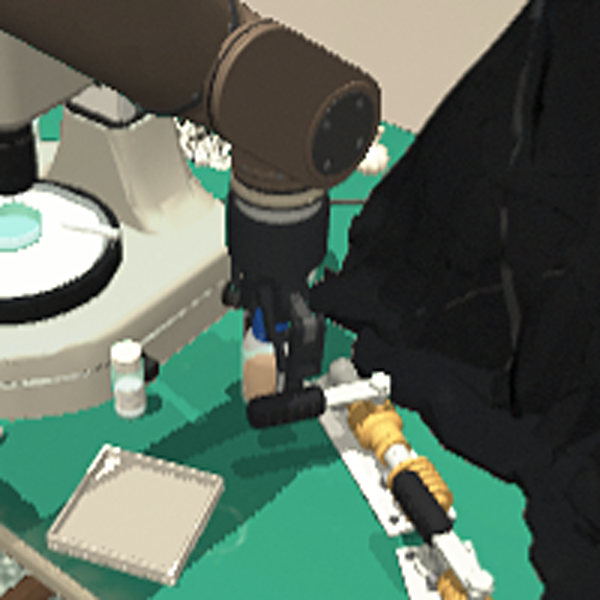

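Fingers straddle the bottle with no contact. Closing.

Emit:
apply_moves(
  steps=[
    {"tx": 0,"ty": 0,"tz": 0,"wx": 0,"wy": 0,"wz": 0},
    {"tx": 0,"ty": 0,"tz": 0,"wx": 0,"wy": 0,"wz": 0},
    {"tx": 0,"ty": 0,"tz": 0,"wx": 0,"wy": 0,"wz": 0},
    {"tx": 0,"ty": 0,"tz": 0,"wx": 0,"wy": 0,"wz": 0},
    {"tx": 0,"ty": 0,"tz": 0,"wx": 0,"wy": 0,"wz": 0},
    {"tx": 0,"ty": 0,"tz": 0,"wx": 0,"wy": 0,"wz": 0},
    {"tx": 0,"ty": 0,"tz": 0,"wx": 0,"wy": 0,"wz": 0},
  ],
  hand=0.4,
  force=35,
)

```text
time: 5.8
eef_pos: [0.6299, -0.1381, 0.1945]
tcp_rot: [0.919, 0.395, 0.001, 0.001]
contact_force: [-0.4, -0.3, 5.9]
opening: 0.528
```

Emit:
apply_moves(
  steps=[
    {"tx": 0,"ty": 0,"tz": -3,"wx": 0,"wy": 0,"wz": 0},
    {"tx": 0,"ty": 0,"tz": -10,"wx": 0,"wy": 0,"wz": 0},
    {"tx": 0,"ty": 0,"tz": -25,"wx": 0,"wy": 0,"wz": 0},
    {"tx": 0,"ty": 0,"tz": -50,"wx": 0,"wy": 0,"wz": 0},
    {"tx": 0,"ty": 0,"tz": -80,"wx": 0,"wy": 0,"wz": 0},
    {"tx": 0,"ty": 0,"tz": -100,"wx": 0,"wy": 0,"wz": 0},
    {"tx": 0,"ty": 0,"tz": -100,"wx": 0,"wy": 0,"wz": 0},
  ],
)

```text
time: 6.5
eef_pos: [0.6302, -0.1383, 0.2978]
tcp_rot: [0.918, 0.395, 0.003, 0.003]
contact_force: [0.1, -0.3, -2.2]
opening: 0.523
```

Run:
```python
from h import *
S=imaging.read_camera("scene")
cv2.imwrite("pics/a5.png",cv2.resize(S["img"][60:260,240:440][:,:,::-1],(600,600),interpolation=2))
s=readout.get_state();print(s["contact_force"],s["opening"])
# tray centre from top edges
T=imaging.read_camera("top")
print(atz(T,(306.2,231.4),.014))
rows([(.60,-.132,.295,.81),(.555,-.122,.295,.81),(.51,-.113,.295,.81),(.462,-.107,.295,.81),(.462,-.107,.23,.81),(.462,-.107,.197,.81)])
```

```text
[ 0.3303361  -0.37201723 -2.92079217] 0.525514272417791
[ 0.46348623 -0.10529352  0.014     ]
TCP [ 0.6289 -0.1378  0.293 ] jaw 0.813 z [ 0. -0. -1.]
[-16.0, -25.0, -2.0] [0.0, -0.0, 0.003]
[-39.0, -64.0, -2.0] [0.0, -0.0, 0.003]
[-64.0, -103.0, -2.0] [0.0, -0.0, 0.003]
[-92.0, -142.0, -2.0] [0.0, -0.0, 0.003]
[-92.0, -142.0, 63.0] [0.0, -0.0, 0.003]
[-92.0, -142.0, 96.0] [0.0, -0.0, 0.003]
```

View pics/a5.png

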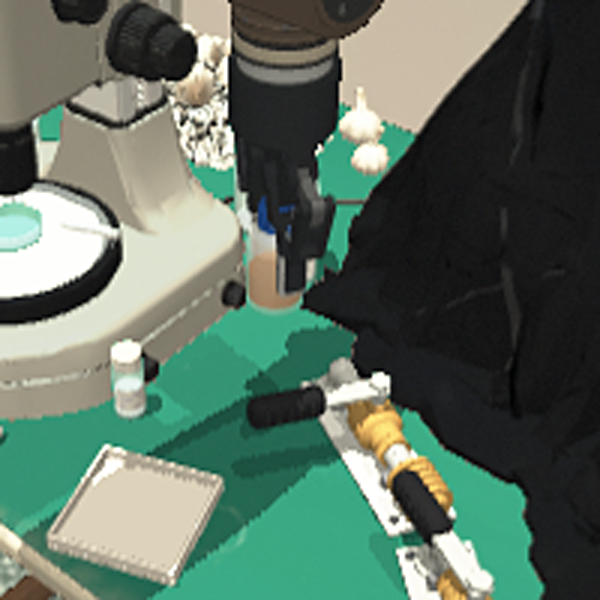

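Emit:
apply_moves(
  steps=[
    {"tx": -16,"ty": -25,"tz": 0,"wx": 0,"wy": 0,"wz": 0},
    {"tx": -39,"ty": -64,"tz": 0,"wx": 0,"wy": 0,"wz": 0},
    {"tx": -64,"ty": -103,"tz": 0,"wx": 0,"wy": 0,"wz": 0},
    {"tx": -82,"ty": -130,"tz": 0,"wx": 0,"wy": 0,"wz": 0},
    {"tx": -92,"ty": -142,"tz": 10,"wx": 0,"wy": 0,"wz": 0},
    {"tx": -92,"ty": -142,"tz": 40,"wx": 0,"wy": 0,"wz": 0},
    {"tx": -92,"ty": -142,"tz": 65,"wx": 0,"wy": 0,"wz": 0},
    {"tx": -92,"ty": -142,"tz": 80,"wx": 0,"wy": 0,"wz": 0},
    {"tx": -92,"ty": -142,"tz": 80,"wx": 0,"wy": 0,"wz": 0},
    {"tx": -92,"ty": -142,"tz": 80,"wx": 0,"wy": 0,"wz": 0},
  ],
)

```text
time: 7.6
eef_pos: [0.4622, -0.1069, 0.2118]
tcp_rot: [0.919, 0.395, -0.001, -0.001]
contact_force: [-0.4, -0.2, -2.2]
opening: 0.523
```

Run:
```python
from h import *
S=imaging.read_camera("scene")
cv2.imwrite("pics/a6.png",cv2.resize(S["img"][100:300,200:400][:,:,::-1],(600,600),interpolation=2))
s=readout.get_state();print(s["contact_force"],s["opening"])
rows([(.462,-.107,.197,.81)])
```

```text
[-0.20457235 -0.49275189 -2.17163985] 0.5221998165025951
TCP [ 0.4627 -0.1071  0.2127] jaw 0.813 z [-0.  0. -1.]
[-0.0, -1.0, 16.0] [-0.0, 0.0, 0.003]
```

View pics/a6.png

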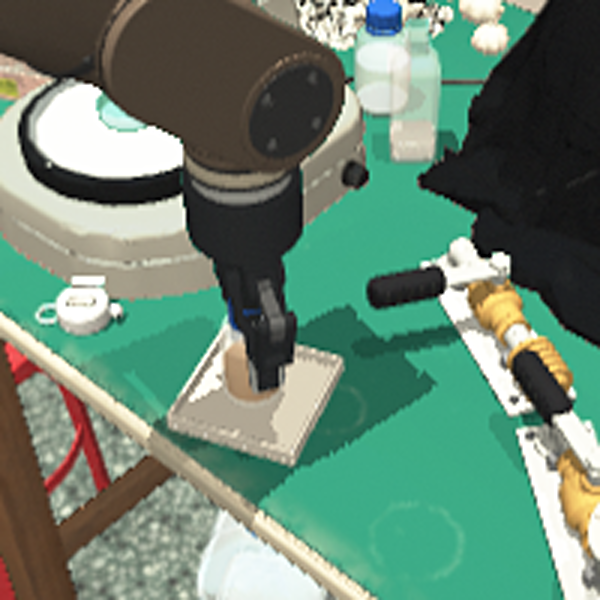

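Emit:
apply_moves(
  steps=[
    {"tx": 0,"ty": 0,"tz": 7,"wx": 0,"wy": 0,"wz": 0},
    {"tx": 0,"ty": 0,"tz": 11,"wx": 0,"wy": 0,"wz": 0},
    {"tx": 0,"ty": 0,"tz": 13,"wx": 0,"wy": 0,"wz": 0},
    {"tx": 0,"ty": 0,"tz": 14,"wx": 0,"wy": 0,"wz": 0},
    {"tx": 0,"ty": 0,"tz": 14,"wx": 0,"wy": 0,"wz": 0},
  ],
)

```text
time: 8.15
eef_pos: [0.4627, -0.1071, 0.1986]
tcp_rot: [0.918, 0.395, -0.0, -0.0]
contact_force: [0.6, -0.1, -2.2]
opening: 0.522
```

Emit:
apply_moves(
  steps=[
    {"tx": 0,"ty": 0,"tz": 1,"wx": 0,"wy": 0,"wz": 0},
    {"tx": 0,"ty": 0,"tz": 1,"wx": 0,"wy": 0,"wz": 0},
    {"tx": 0,"ty": 0,"tz": 1,"wx": 0,"wy": 0,"wz": 0},
  ],
)

```text
time: 8.45
eef_pos: [0.4627, -0.1071, 0.1978]
tcp_rot: [0.919, 0.395, 0.0, 0.0]
contact_force: [0.8, -0.4, -1.6]
opening: 0.527
```

Emit:
apply_moves(
  steps=[
    {"tx": 0,"ty": 0,"tz": 1,"wx": 0,"wy": 0,"wz": 0},
    {"tx": 0,"ty": 0,"tz": 1,"wx": 0,"wy": 0,"wz": 0},
    {"tx": 0,"ty": 0,"tz": 1,"wx": 0,"wy": 0,"wz": 0},
  ],
)

```text
time: 8.75
eef_pos: [0.4629, -0.1072, 0.1975]
tcp_rot: [0.918, 0.395, -0.0, -0.0]
contact_force: [-3.4, 0.5, 4.9]
opening: 0.527
```

Emit:
apply_moves(
  steps=[
    {"tx": 0,"ty": 0,"tz": 0,"wx": 0,"wy": 0,"wz": 0},
    {"tx": 0,"ty": 0,"tz": 0,"wx": 0,"wy": 0,"wz": 0},
    {"tx": 0,"ty": 0,"tz": 0,"wx": 0,"wy": 0,"wz": 0},
    {"tx": 0,"ty": 0,"tz": 0,"wx": 0,"wy": 0,"wz": 0},
    {"tx": 0,"ty": 0,"tz": 0,"wx": 0,"wy": 0,"wz": 0},
    {"tx": 0,"ty": 0,"tz": 0,"wx": 0,"wy": 0,"wz": 0},
    {"tx": 0,"ty": 0,"tz": 0,"wx": 0,"wy": 0,"wz": 0},
  ],
  hand=0.8,
)

```text
time: 9.45
eef_pos: [0.4627, -0.1071, 0.1967]
tcp_rot: [0.919, 0.395, 0.0, 0.0]
contact_force: [-0.0, 0.3, -0.1]
opening: 0.798
```

Emit:
apply_moves(
  steps=[
    {"tx": 0,"ty": 0,"tz": -15,"wx": 0,"wy": 0,"wz": 0},
    {"tx": 0,"ty": 0,"tz": -40,"wx": 0,"wy": 0,"wz": 0},
    {"tx": 0,"ty": 0,"tz": -80,"wx": 0,"wy": 0,"wz": 0},
    {"tx": 0,"ty": 0,"tz": -115,"wx": 0,"wy": 0,"wz": 0},
    {"tx": 0,"ty": 0,"tz": -115,"wx": 0,"wy": 0,"wz": 0},
    {"tx": 0,"ty": 0,"tz": -115,"wx": 0,"wy": 0,"wz": 0},
  ],
)

```text
time: 10.05
eef_pos: [0.4629, -0.1071, 0.3127]
tcp_rot: [0.919, 0.395, 0.001, 0.001]
contact_force: [0.0, -0.1, -0.7]
opening: 0.799
```

Run:
```python
from h import *
S=imaging.read_camera("scene")
cv2.imwrite("pics/a7.png",cv2.resize(S["img"][100:300,200:400][:,:,::-1],(600,600),interpolation=2))
s=readout.get_state();print(s["contact_force"],s["opening"])
rows([(.462,-.107,.197,.81)])
```

```text
[ 0.17944012 -0.0224848   0.15114025] 0.8004965464215731
TCP [ 0.4624 -0.1069  0.3112] jaw 0.813 z [-0.001  0.    -1.   ]
[-0.0, -0.0, 114.0] [-0.001, 0.0, 0.003]
```

View pics/a7.png

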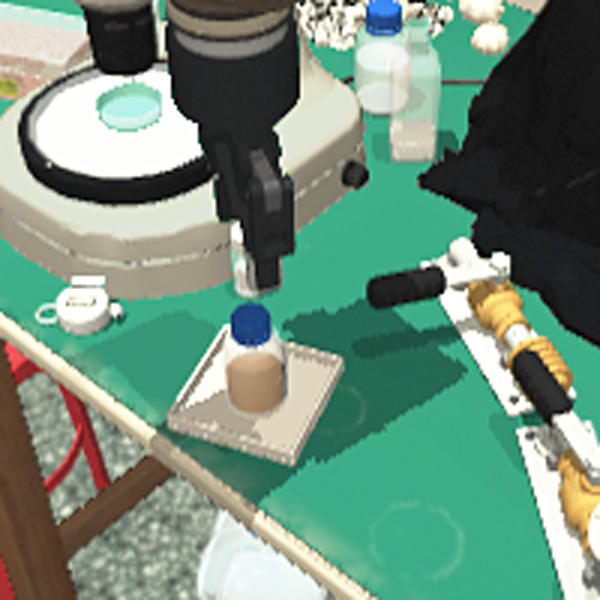

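Run:
```python
from h import *
rows([(.462+(.511-.462)*k/11,-.107-.197*k/11,.305,.813-1.563*k/11) for k in range(1,12)])
```

```text
TCP [ 0.4624 -0.1069  0.3112] jaw 0.813 z [-0.001  0.    -1.   ]
[-10.0, 15.0, 6.0] [-0.001, 0.0, 0.142]
[-20.0, 31.0, 6.0] [-0.001, 0.0, 0.284]
[-30.0, 46.0, 6.0] [-0.001, 0.0, 0.426]
[-40.0, 62.0, 6.0] [-0.001, 0.0, 0.568]
[-50.0, 78.0, 6.0] [-0.001, 0.0, 0.71]
[-60.0, 93.0, 6.0] [-0.001, 0.0, 0.853]
[-70.0, 109.0, 6.0] [-0.0, 0.001, 0.995]
[-80.0, 124.0, 6.0] [-0.0, 0.001, 1.137]
[-90.0, 140.0, 6.0] [-0.0, 0.001, 1.279]
[-100.0, 155.0, 6.0] [-0.0, 0.001, 1.421]
[-110.0, 171.0, 6.0] [-0.0, 0.001, 1.563]
```

Emit:
apply_moves(
  steps=[
    {"tx": -10,"ty": 15,"tz": 6,"wx": 0,"wy": 0,"wz": 0.142},
    {"tx": -20,"ty": 31,"tz": 6,"wx": 0,"wy": 0,"wz": 0.284},
    {"tx": -30,"ty": 46,"tz": 6,"wx": 0,"wy": 0,"wz": 0.426},
    {"tx": -40,"ty": 62,"tz": 6,"wx": 0,"wy": 0,"wz": 0.568},
    {"tx": -50,"ty": 78,"tz": 6,"wx": 0,"wy": 0,"wz": 0.71},
    {"tx": -60,"ty": 93,"tz": 6,"wx": 0,"wy": 0,"wz": 0.853},
    {"tx": -70,"ty": 109,"tz": 6,"wx": 0,"wy": 0,"wz": 0.995},
    {"tx": -80,"ty": 124,"tz": 6,"wx": 0,"wy": 0,"wz": 1.137},
    {"tx": -90,"ty": 140,"tz": 6,"wx": 0,"wy": 0,"wz": 1.279},
    {"tx": -100,"ty": 155,"tz": 6,"wx": 0,"wy": 0,"wz": 1.421},
    {"tx": -110,"ty": 171,"tz": 6,"wx": 0,"wy": 0,"wz": 1.563},
    {"tx": -110,"ty": 171,"tz": 6,"wx": 0,"wy": 0,"wz": 1.563},
  ],
  hand=0.55,
)

```text
time: 11.3
eef_pos: [0.511, -0.3058, 0.3035]
tcp_rot: [0.93, -0.367, -0.001, -0.0]
contact_force: [-0.3, 0.8, 0.7]
opening: 0.548
```

Run:
```python
from h import *
S=imaging.read_camera("scene");T=imaging.read_camera("top")
cv2.imwrite("pics/a8.png",np.hstack([cv2.resize(S["img"][120:320,270:470][:,:,::-1],(400,400),interpolation=2),cv2.resize(T["img"][100:300,270:470][:,:,::-1],(400,400),interpolation=2)]))
s=readout.get_state();print(s["contact_force"],s["opening"],s["qpos"])
rows([(.511,-.304,.24,-.75),(.511,-.304,.222,-.75)])
```

```text
[ 0.11344627  0.27637807 -0.57429467] 0.5520851518768475 [-7.07605495e-01  2.14288068e-01  1.85857085e+00  3.29015401e-04
  1.07276671e+00  3.98987066e-02]
TCP [ 0.5108 -0.3041  0.3037] jaw -0.748 z [-0.003  0.003 -1.   ]
[0.0, -0.0, 64.0] [-0.0, 0.004, 0.002]
[0.0, -0.0, 82.0] [-0.0, 0.004, 0.002]
```

View pics/a8.png

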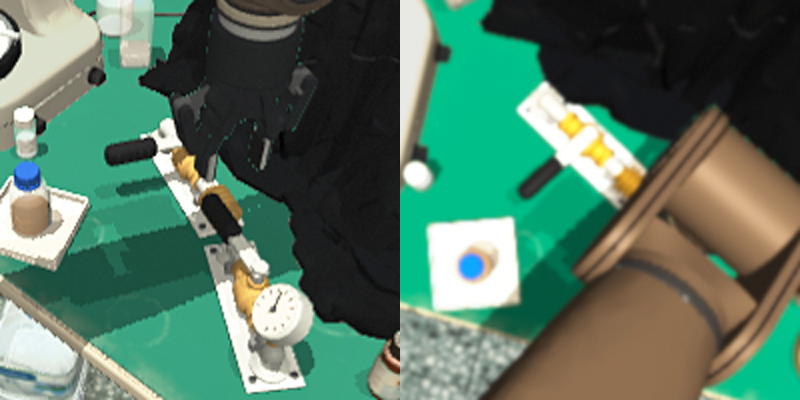

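Emit:
apply_moves(
  steps=[
    {"tx": 0,"ty": 0,"tz": 25,"wx": 0,"wy": 0,"wz": 0},
    {"tx": 0,"ty": 0,"tz": 45,"wx": 0,"wy": 0,"wz": 0},
    {"tx": 0,"ty": 0,"tz": 55,"wx": 0,"wy": 0,"wz": 0},
    {"tx": 0,"ty": 0,"tz": 55,"wx": 0,"wy": 0,"wz": 0},
  ],
)

```text
time: 11.8
eef_pos: [0.5105, -0.3031, 0.2483]
tcp_rot: [0.931, -0.365, -0.002, -0.001]
contact_force: [-0.4, -0.1, 0.1]
opening: 0.55
```

Run:
```python
from h import *
S=imaging.read_camera("scene")
cv2.imwrite("pics/a9.png",cv2.resize(S["img"][120:300,310:490][:,:,::-1],(600,600),interpolation=2))
s=readout.get_state();print(s["contact_force"],s["opening"])
rows([(.511,-.304,.222,-.75)])
```

```text
[ 0.56636132 -0.43998149  0.13675567] 0.5517593983860032
TCP [ 0.511  -0.3037  0.2499] jaw -0.748 z [-0.002  0.002 -1.   ]
[0.0, 0.0, 28.0] [0.0, 0.002, 0.002]
```

View pics/a9.png

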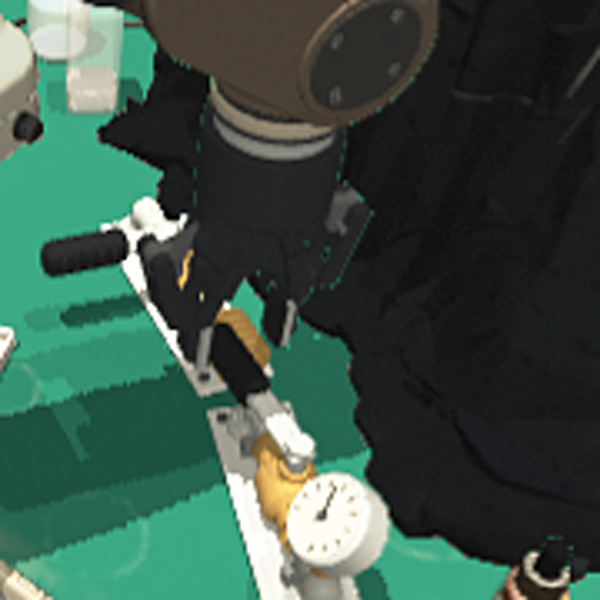

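Emit:
apply_moves(
  steps=[
    {"tx": 0,"ty": 0,"tz": 10,"wx": 0,"wy": 0,"wz": 0},
    {"tx": 0,"ty": 0,"tz": 18,"wx": 0,"wy": 0,"wz": 0},
    {"tx": 0,"ty": 0,"tz": 26,"wx": 0,"wy": 0,"wz": 0},
    {"tx": 0,"ty": 0,"tz": 26,"wx": 0,"wy": 0,"wz": 0},
  ],
)

```text
time: 12.25
eef_pos: [0.5108, -0.3042, 0.2231]
tcp_rot: [0.931, -0.366, -0.001, -0.0]
contact_force: [-0.2, 0.1, 0.1]
opening: 0.551
```

Run:
```python
from h import *
S=imaging.read_camera("scene")
cv2.imwrite("pics/a10.png",cv2.resize(S["img"][120:300,310:490][:,:,::-1],(600,600),interpolation=2))
s=readout.get_state();print(s["contact_force"],s["opening"])
sp=np.array([.460,-.360])
L=[]
for a in np.linspace(.82,2.146,11)[1:]:
    L.append((sp[0]+.075*np.cos(a),sp[1]+.075*np.sin(a),.222,a-np.pi/2))
rows(L,(.511,-.3045,.223))
```

```text
[ 0.88683966  0.08141983 -0.32132947] 0.5495599070770241
TCP [ 0.511  -0.3045  0.223 ] jaw -0.75 z [-0.001  0.001 -1.   ]
[-9.0, 1.0, 1.0] [-0.0, 0.002, -0.132]
[-19.0, 3.0, 1.0] [-0.0, 0.002, -0.264]
[-28.0, 6.0, 1.0] [-0.0, 0.002, -0.397]
[-37.0, 11.0, 1.0] [-0.0, 0.002, -0.53]
[-46.0, 16.0, 1.0] [-0.0, 0.002, -0.662]
[-53.0, 23.0, 1.0] [-0.001, 0.002, -0.795]
[-59.0, 30.0, 1.0] [-0.001, 0.002, -0.927]
[-65.0, 39.0, 1.0] [-0.001, 0.002, -1.06]
[-69.0, 48.0, 1.0] [-0.001, 0.002, -1.193]
[-72.0, 57.0, 1.0] [-0.001, 0.001, -1.325]
```

View pics/a10.png

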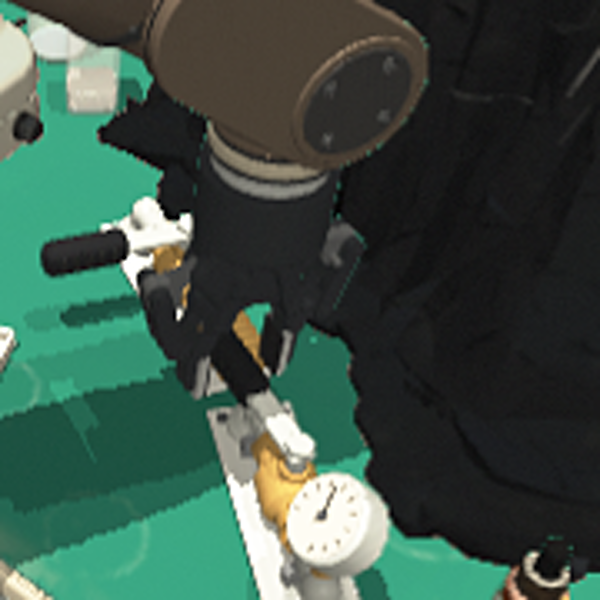

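Emit:
apply_moves(
  steps=[
    {"tx": -9,"ty": 1,"tz": 1,"wx": 0,"wy": 0,"wz": -0.132},
    {"tx": -19,"ty": 3,"tz": 1,"wx": 0,"wy": 0,"wz": -0.264},
    {"tx": -28,"ty": 6,"tz": 1,"wx": 0,"wy": 0,"wz": -0.397},
    {"tx": -37,"ty": 11,"tz": 1,"wx": 0,"wy": 0,"wz": -0.53},
    {"tx": -46,"ty": 16,"tz": 1,"wx": 0,"wy": 0,"wz": -0.662},
    {"tx": -53,"ty": 23,"tz": 1,"wx": 0,"wy": 0,"wz": -0.795},
    {"tx": -53,"ty": 23,"tz": 1,"wx": 0,"wy": 0,"wz": -0.795},
  ],
)

```text
time: 13.0
eef_pos: [0.4566, -0.2854, 0.2244]
tcp_rot: [1.0, 0.022, 0.001, 0.0]
contact_force: [0.8, 1.1, -0.0]
opening: 0.552
```

Run:
```python
from h import *
S=imaging.read_camera("scene")
cv2.imwrite("pics/a11.png",cv2.resize(S["img"][120:300,310:490][:,:,::-1],(600,600),interpolation=2))
s=readout.get_state();print(s["contact_force"],s["wrist_torque"],s["opening"])
sp=np.array([.460,-.360])
L=[]
for a in [1.75,1.88,2.01,2.146,2.21,2.27]:
    L.append((sp[0]+.075*np.cos(a),sp[1]+.075*np.sin(a),.222,min(a,2.146)-np.pi/2))
rows(L)
```

```text
[ 0.40655825 -0.84658156 -0.6121801 ] [ 0.02300632 -0.03212876  0.01845472] 0.5522674458060065
TCP [ 0.4568 -0.2854  0.2243] jaw 0.042 z [ 0.    -0.001 -1.   ]
[-10.0, 0.0, 2.0] [0.001, -0.0, -0.137]
[-20.0, 2.0, 2.0] [0.001, -0.0, -0.267]
[-29.0, 6.0, 2.0] [0.001, -0.0, -0.397]
[-38.0, 10.0, 2.0] [0.001, -0.0, -0.533]
[-42.0, 13.0, 2.0] [0.001, -0.0, -0.533]
[-46.0, 15.0, 2.0] [0.001, -0.0, -0.533]
```

View pics/a11.png

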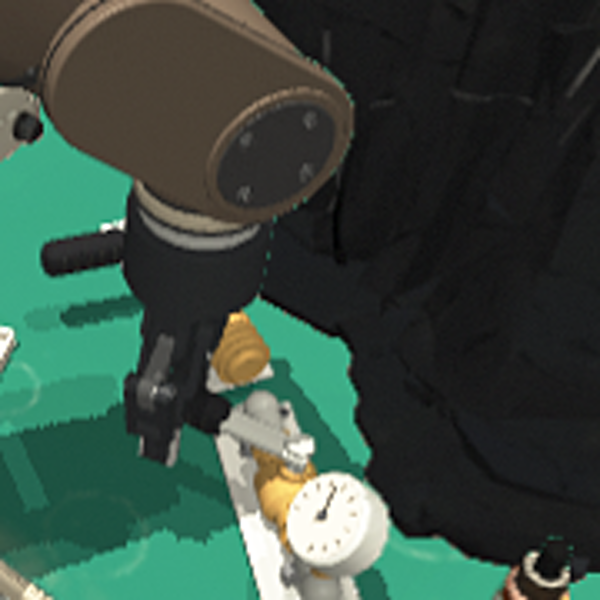

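Emit:
apply_moves(
  steps=[
    {"tx": -10,"ty": 0,"tz": 1,"wx": 0,"wy": 0,"wz": -0.137},
    {"tx": -20,"ty": 2,"tz": 1,"wx": 0,"wy": 0,"wz": -0.267},
    {"tx": -29,"ty": 6,"tz": 1,"wx": 0,"wy": 0,"wz": -0.397},
    {"tx": -38,"ty": 10,"tz": 1,"wx": 0,"wy": 0,"wz": -0.533},
    {"tx": -38,"ty": 10,"tz": 1,"wx": 0,"wy": 0,"wz": -0.533},
  ],
)

```text
time: 13.55
eef_pos: [0.4195, -0.2975, 0.2235]
tcp_rot: [0.959, 0.283, 0.0, 0.001]
contact_force: [0.5, 0.4, -0.2]
opening: 0.551
```

Run:
```python
from h import *
s=readout.get_state();print(s["contact_force"],s["wrist_torque"],s["opening"])
sp=np.array([.460,-.360])
L=[]
for a in [2.146,2.21,2.25,2.28,2.31,2.34,2.37,2.4]:
    L.append((sp[0]+.075*np.cos(a),sp[1]+.075*np.sin(a),.2225,min(a,2.146)-np.pi/2))
rows(L)
```

```text
[ 0.54355189  0.39045978 -0.17970234] [ 0.06753266  0.01117937 -0.02707276] 0.5513903265880127
TCP [ 0.4195 -0.2975  0.2235] jaw 0.575 z [ 0.001 -0.001 -1.   ]
[-0.0, -1.0, 1.0] [0.001, -0.0, -0.0]
[-5.0, -0.0, 1.0] [0.001, -0.0, -0.0]
[-8.0, -0.0, 1.0] [0.001, -0.0, -0.0]
[-10.0, 0.0, 1.0] [0.001, -0.0, -0.0]
[-12.0, 0.0, 1.0] [0.001, -0.0, -0.0]
[-14.0, 1.0, 1.0] [0.001, -0.0, -0.0]
[-17.0, 1.0, 1.0] [0.001, -0.0, -0.0]
[-19.0, 2.0, 1.0] [0.001, -0.0, -0.0]
```

Emit:
apply_moves(
  steps=[
    {"tx": -3,"ty": 0,"tz": 0,"wx": 0,"wy": 0,"wz": 0},
    {"tx": -6,"ty": 0,"tz": 0,"wx": 0,"wy": 0,"wz": 0},
    {"tx": -9,"ty": 0,"tz": 0,"wx": 0,"wy": 0,"wz": 0},
  ],
)

```text
time: 13.85
eef_pos: [0.412, -0.3015, 0.2227]
tcp_rot: [0.959, 0.284, 0.0, -0.001]
contact_force: [2.3, 3.5, 1.9]
opening: 0.551
```

Emit:
apply_moves(
  steps=[
    {"tx": -1,"ty": 0,"tz": 0,"wx": 0,"wy": 0,"wz": 0},
    {"tx": -2,"ty": 0,"tz": 0,"wx": 0,"wy": 0,"wz": 0},
  ],
)

```text
time: 14.05
eef_pos: [0.41, -0.3026, 0.2225]
tcp_rot: [0.959, 0.285, -0.0, -0.001]
contact_force: [2.0, 3.7, 1.9]
opening: 0.545
```

Emit:
apply_moves(
  steps=[
    {"tx": -1,"ty": 0,"tz": 0,"wx": 0,"wy": 0,"wz": 0},
    {"tx": -2,"ty": 0,"tz": 0,"wx": 0,"wy": 0,"wz": 0},
  ],
)

```text
time: 14.25
eef_pos: [0.4083, -0.3037, 0.2224]
tcp_rot: [0.959, 0.285, -0.0, -0.001]
contact_force: [1.5, 5.4, 1.2]
opening: 0.554
```

Emit:
apply_moves(
  steps=[
    {"tx": -1,"ty": 0,"tz": 0,"wx": 0,"wy": 0,"wz": 0},
    {"tx": -2,"ty": 0,"tz": 0,"wx": 0,"wy": 0,"wz": 0},
  ],
)

```text
time: 14.45
eef_pos: [0.4074, -0.3041, 0.2223]
tcp_rot: [0.959, 0.284, 0.002, -0.001]
contact_force: [10.9, 9.9, -0.8]
opening: 0.55
```

Run:
```python
from h import *
S=imaging.read_camera("scene")
cv2.imwrite("pics/a12.png",cv2.resize(S["img"][140:320,290:470][:,:,::-1],(600,600),interpolation=2))
s=readout.get_state();print(s["contact_force"],s["wrist_torque"],s["opening"],s["eef_pos"])
```

```text
[ 9.23403962  7.8766575  -0.54737396] [ 1.25596256 -1.35592804  0.13125119] 0.5496220753070854 [ 0.40742031 -0.30404951  0.22230617]
```

View pics/a12.png

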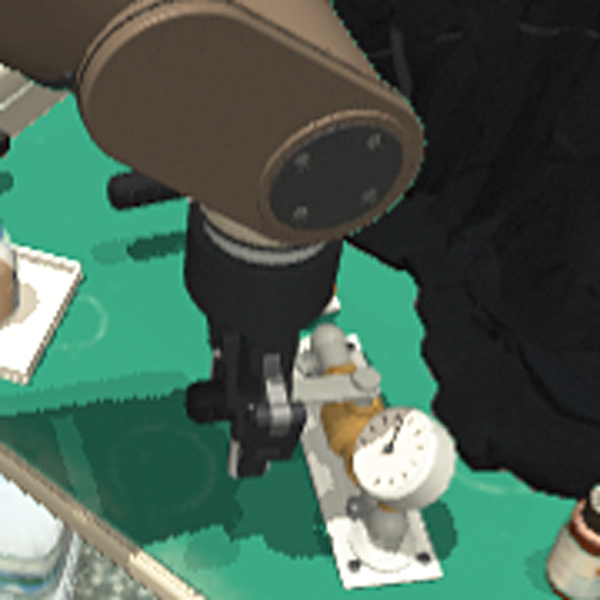

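Emit:
apply_moves(
  steps=[
    {"tx": -1,"ty": 0,"tz": 0,"wx": 0,"wy": 0,"wz": 0},
    {"tx": -1,"ty": 0,"tz": 0,"wx": 0,"wy": 0,"wz": 0},
  ],
)

```text
time: 14.7
eef_pos: [0.4071, -0.3042, 0.2223]
tcp_rot: [0.959, 0.284, 0.003, -0.001]
contact_force: [11.6, 9.7, -1.6]
opening: 0.55
```

Emit:
apply_moves(
  steps=[
    {"tx": 6,"ty": 0,"tz": 0,"wx": 0,"wy": 0,"wz": 0},
    {"tx": 15,"ty": 0,"tz": 0,"wx": 0,"wy": 0,"wz": 0},
    {"tx": 15,"ty": 0,"tz": -10,"wx": 0,"wy": 0,"wz": 0},
    {"tx": 15,"ty": 0,"tz": -40,"wx": 0,"wy": 0,"wz": 0},
    {"tx": 15,"ty": 0,"tz": -82,"wx": 0,"wy": 0,"wz": 0},
    {"tx": 15,"ty": 0,"tz": -82,"wx": 0,"wy": 0,"wz": 0},
  ],
)

```text
time: 15.3
eef_pos: [0.4199, -0.2995, 0.312]
tcp_rot: [0.958, 0.285, 0.003, 0.006]
contact_force: [-0.6, -0.9, 1.2]
opening: 0.549
```

Run:
```python
from h import *
s=readout.get_state();print(s["contact_force"],s["wrist_torque"],s["opening"],s["eef_pos"])
rows([(.45,-.28,.305,.62),(.49,-.25,.305,.68),(.53,-.21,.305,.74),(.559,-.181,.305,.78)])
```

```text
[-0.58584345 -0.89764415  1.17435866] [ 0.00810591  0.0338248  -0.0185579 ] 0.5491704857616021 [ 0.41987809 -0.29945077  0.31196752]
TCP [ 0.4199 -0.2995  0.312 ] jaw 0.578 z [ 0.008 -0.011 -1.   ]
[36.0, 0.0, 7.0] [0.013, -0.001, -0.042]
[86.0, -3.0, 7.0] [0.014, -0.001, -0.102]
[141.0, -15.0, 7.0] [0.014, -0.0, -0.162]
[181.0, -23.0, 7.0] [0.014, 0.0, -0.202]
```

Emit:
apply_moves(
  steps=[
    {"tx": 36,"ty": 0,"tz": 0,"wx": 0,"wy": 0,"wz": -0.042},
    {"tx": 84,"ty": -3,"tz": 0,"wx": 0,"wy": 0,"wz": -0.1},
    {"tx": 130,"ty": -12,"tz": 0,"wx": 0,"wy": 0,"wz": -0.16},
    {"tx": 165,"ty": -20,"tz": 0,"wx": 0,"wy": 0,"wz": -0.2},
    {"tx": 181,"ty": -23,"tz": 0,"wx": 0,"wy": 0,"wz": -0.2},
    {"tx": 181,"ty": -23,"tz": 0,"wx": 0,"wy": 0,"wz": -0.2},
    {"tx": 181,"ty": -23,"tz": 0,"wx": 0,"wy": 0,"wz": -0.2},
  ],
)

```text
time: 16.0
eef_pos: [0.5571, -0.1799, 0.3046]
tcp_rot: [0.925, 0.379, -0.001, 0.0]
contact_force: [-0.3, -0.8, -0.3]
opening: 0.547
```

Run:
```python
from h import *
S=imaging.read_camera("scene")
I=S["img"][:,:,::-1].copy()
sp=np.array([.460,-.360]);la=2.146;ya=.575
ex=np.array([np.cos(la),np.sin(la)]);ey=np.array([-ex[1],ex[0]])
P=[np.r_[sp+a*ex+b*ey,.076] for a,b in((.044,.01),(.104,.01),(.104,-.01),(.044,-.01))]
cv2.polylines(I,[np.int32(proj(S,P)*8)],True,(255,255,0),1,cv2.LINE_AA,3)
cv2.imwrite("pics/a13.png",cv2.resize(I[120:320,270:470],(600,600),interpolation=2))
s=readout.get_state();print(s["contact_force"],s["opening"])
rows([(.559,-.181,.222,.78)])
```

```text
[ 0.23016678 -0.12022156  0.18912137] 0.5516529112230326
TCP [ 0.5568 -0.1803  0.3046] jaw 0.777 z [-0.001 -0.    -1.   ]
[1.0, 2.0, 83.0] [-0.0, 0.001, -0.003]
```

View pics/a13.png

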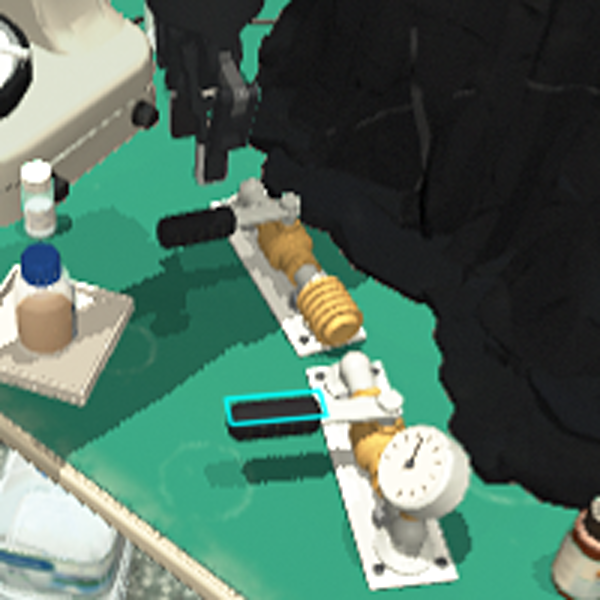

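Emit:
apply_moves(
  steps=[
    {"tx": 1,"ty": 2,"tz": 30,"wx": 0,"wy": 0,"wz": 0},
    {"tx": 1,"ty": 2,"tz": 55,"wx": 0,"wy": 0,"wz": 0},
    {"tx": 1,"ty": 2,"tz": 65,"wx": 0,"wy": 0,"wz": 0},
    {"tx": 1,"ty": 2,"tz": 74,"wx": 0,"wy": 0,"wz": 0},
    {"tx": 1,"ty": 2,"tz": 82,"wx": 0,"wy": 0,"wz": 0},
    {"tx": 1,"ty": 2,"tz": 82,"wx": 0,"wy": 0,"wz": 0},
  ],
)

```text
time: 16.65
eef_pos: [0.5594, -0.1803, 0.2223]
tcp_rot: [0.925, 0.379, -0.0, -0.0]
contact_force: [-0.6, -0.3, 0.7]
opening: 0.553
```

Run:
```python
from h import *
S=imaging.read_camera("scene")
I=S["img"][:,:,::-1].copy()
cv2.imwrite("pics/a14.png",cv2.resize(I[80:280,270:470],(600,600),interpolation=2))
s=readout.get_state();print(s["contact_force"],s["opening"])
sp=np.array([.611,-.235])
L=[]
for a in np.linspace(2.35,.81,13)[1:]:
    L.append((sp[0]+.075*np.cos(a),sp[1]+.075*np.sin(a),.223,a-np.pi/2))
rows(L)
```

```text
[ 0.05052808 -0.52195245 -0.14732152] 0.5486672929488355
TCP [ 0.5597 -0.1803  0.223 ] jaw 0.778 z [ 0. -0. -1.]
[8.0, 1.0, -0.0] [0.0, -0.0, 0.127]
[17.0, 2.0, -0.0] [0.0, -0.0, 0.255]
[26.0, 5.0, -0.0] [0.0, -0.0, 0.384]
[35.0, 10.0, -0.0] [0.0, -0.0, 0.512]
[43.0, 15.0, -0.0] [0.0, -0.0, 0.64]
[50.0, 21.0, -0.0] [0.0, -0.0, 0.769]
[57.0, 28.0, -0.0] [0.0, -0.0, 0.897]
[62.0, 36.0, -0.0] [0.0, -0.0, 1.025]
[67.0, 45.0, -0.0] [0.0, -0.0, 1.154]
[70.0, 54.0, -0.0] [0.0, -0.0, 1.282]
[72.0, 63.0, -0.0] [0.0, -0.0, 1.41]
[73.0, 73.0, -0.0] [0.0, -0.0, 1.539]
```

View pics/a14.png

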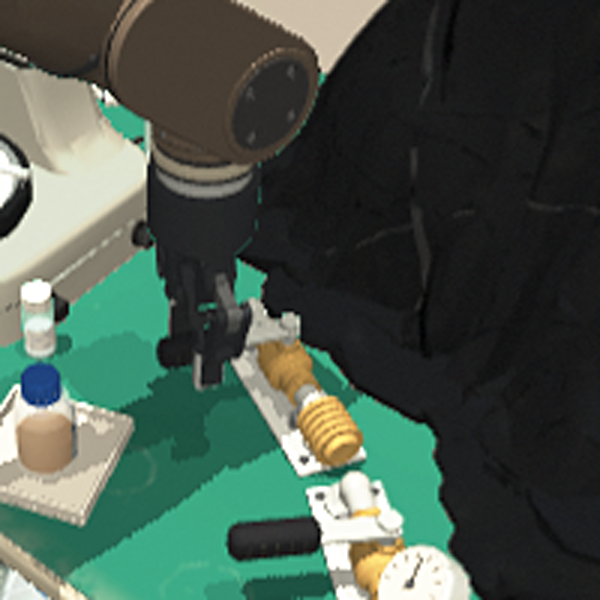

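Emit:
apply_moves(
  steps=[
    {"tx": 0,"ty": 0,"tz": 0,"wx": 0,"wy": 0,"wz": 0},
    {"tx": 0,"ty": 0,"tz": 0,"wx": 0,"wy": 0,"wz": 0},
    {"tx": 0,"ty": 0,"tz": 0,"wx": 0,"wy": 0,"wz": 0},
    {"tx": 8,"ty": 1,"tz": 0,"wx": 0,"wy": 0,"wz": 0.127},
    {"tx": 17,"ty": 2,"tz": 0,"wx": 0,"wy": 0,"wz": 0.255},
    {"tx": 26,"ty": 5,"tz": 0,"wx": 0,"wy": 0,"wz": 0.384},
    {"tx": 35,"ty": 10,"tz": 0,"wx": 0,"wy": 0,"wz": 0.512},
    {"tx": 43,"ty": 15,"tz": 0,"wx": 0,"wy": 0,"wz": 0.64},
    {"tx": 50,"ty": 21,"tz": 0,"wx": 0,"wy": 0,"wz": 0.769},
    {"tx": 50,"ty": 21,"tz": 0,"wx": 0,"wy": 0,"wz": 0.769},
  ],
  hand=0.38,
)

```text
time: 17.7
eef_pos: [0.6105, -0.1598, 0.2229]
tcp_rot: [1.0, 0.005, 0.0, 0.0]
contact_force: [0.5, -0.9, 1.4]
opening: 0.378
```

Run:
```python
from h import *
S=imaging.read_camera("scene");T=imaging.read_camera("top")
cv2.imwrite("pics/a15.png",np.hstack([cv2.resize(S["img"][80:240,290:450][:,:,::-1],(400,400),interpolation=2),cv2.resize(T["img"][100:300,270:470][:,:,::-1],(400,400),interpolation=2)]))
s=readout.get_state();print(s["contact_force"],s["opening"])
sp=np.array([.611,-.235])
L=[]
for a in np.linspace(2.35,.81,13)[7:]:
    L.append((sp[0]+.075*np.cos(a),sp[1]+.075*np.sin(a),.223,a-np.pi/2))
rows(L)
```

```text
[-0.59566461 -0.21486859  0.50232673] 0.37700695480712804
TCP [ 0.61   -0.1598  0.2228] jaw 0.012 z [ 0.001 -0.    -1.   ]
[10.0, 1.0, -0.0] [0.0, -0.001, 0.131]
[19.0, 3.0, -0.0] [-0.0, -0.001, 0.259]
[28.0, 6.0, -0.0] [-0.0, -0.001, 0.388]
[37.0, 10.0, -0.0] [-0.0, -0.001, 0.516]
[45.0, 15.0, -0.0] [-0.0, -0.001, 0.644]
[52.0, 21.0, -0.0] [-0.0, -0.001, 0.773]
```

View pics/a15.png

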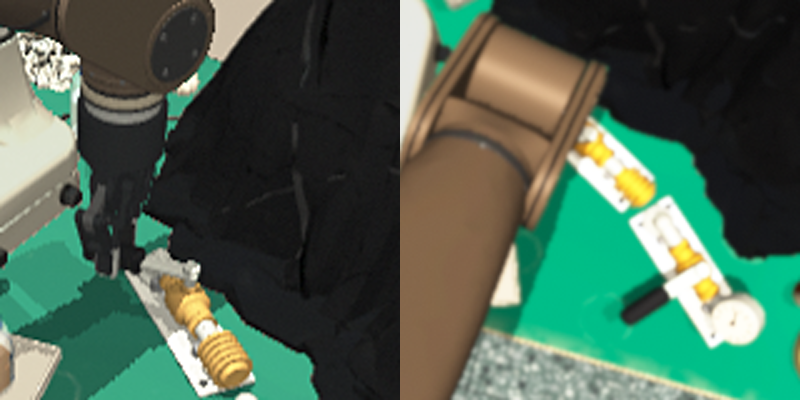

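Emit:
apply_moves(
  steps=[
    {"tx": 10,"ty": 1,"tz": 0,"wx": 0,"wy": 0,"wz": 0.131},
    {"tx": 19,"ty": 3,"tz": 0,"wx": 0,"wy": 0,"wz": 0.259},
    {"tx": 28,"ty": 6,"tz": 0,"wx": 0,"wy": 0,"wz": 0.388},
    {"tx": 28,"ty": 6,"tz": 0,"wx": 0,"wy": 0,"wz": 0.388},
  ],
)

```text
time: 18.2
eef_pos: [0.6381, -0.1655, 0.2225]
tcp_rot: [0.982, -0.187, -0.0, -0.0]
contact_force: [-1.3, -0.0, -0.0]
opening: 0.383
```

Run:
```python
from h import *
S=imaging.read_camera("scene")
cv2.imwrite("pics/a16.png",cv2.resize(S["img"][60:240,280:460][:,:,::-1],(600,600),interpolation=2))
s=readout.get_state();print(s["contact_force"],s["wrist_torque"],s["opening"])
sp=np.array([.611,-.235])
L=[]
for a in np.linspace(2.35,.81,13)[10:]:
    L.append((sp[0]+.075*np.cos(a),sp[1]+.075*np.sin(a),.223,a-np.pi/2))
rows(L)
```

```text
[-0.61036496  0.64050368 -0.13069349] [0.0250746  0.01076221 0.06132763] 0.3784539769199367
TCP [ 0.6379 -0.1656  0.2226] jaw -0.375 z [ 0. -0. -1.]
[10.0, 0.0, -0.0] [-0.0, -0.001, 0.129]
[19.0, 2.0, -0.0] [-0.0, -0.0, 0.258]
[29.0, 5.0, -0.0] [-0.0, -0.0, 0.386]
```

View pics/a16.png

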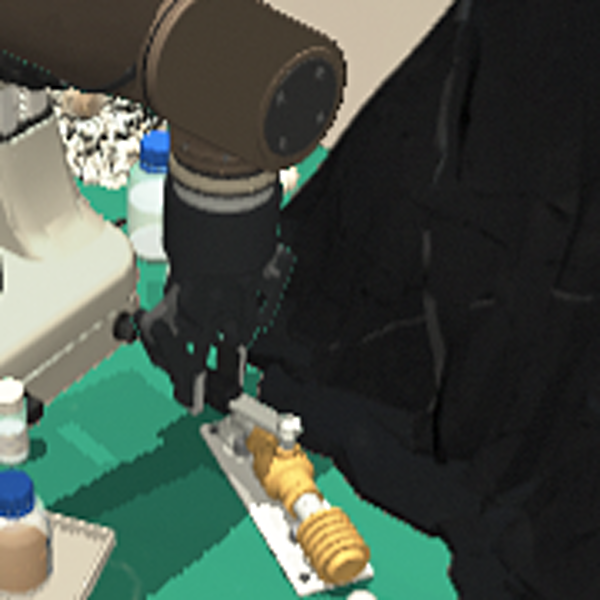

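Emit:
apply_moves(
  steps=[
    {"tx": 5,"ty": 0,"tz": 0,"wx": 0,"wy": 0,"wz": 0.065},
    {"tx": 10,"ty": 0,"tz": 0,"wx": 0,"wy": 0,"wz": 0.129},
    {"tx": 15,"ty": 1,"tz": 0,"wx": 0,"wy": 0,"wz": 0.195},
  ],
)

```text
time: 18.55
eef_pos: [0.6507, -0.172, 0.2225]
tcp_rot: [0.959, -0.282, -0.002, 0.0]
contact_force: [-2.6, 0.8, 1.5]
opening: 0.381
```

Emit:
apply_moves(
  steps=[
    {"tx": 5,"ty": 0,"tz": 0,"wx": 0,"wy": 0,"wz": 0.065},
    {"tx": 5,"ty": 0,"tz": 0,"wx": 0,"wy": 0,"wz": 0.065},
  ],
)

```text
time: 18.75
eef_pos: [0.6553, -0.1749, 0.2225]
tcp_rot: [0.95, -0.313, -0.0, 0.0]
contact_force: [-2.0, 0.2, 1.5]
opening: 0.378
```

Run:
```python
from h import *
S=imaging.read_camera("scene")
cv2.imwrite("pics/a17.png",cv2.resize(S["img"][60:240,280:460][:,:,::-1],(600,600),interpolation=2))
s=readout.get_state();print(s["contact_force"],s["wrist_torque"],s["opening"])
sp=np.array([.611,-.235])
L=[]
for a in [.94,.81,.77,.73,.69]:
    L.append((sp[0]+.075*np.cos(a),sp[1]+.075*np.sin(a),.223,max(a,.81)-np.pi/2))
rows(L)
```

```text
[-2.17277983  0.44487317  0.5616857 ] [0.01683309 0.31338303 0.01747192] 0.38296520592068234
TCP [ 0.6553 -0.1749  0.2225] jaw -0.635 z [-0.001 -0.    -1.   ]
[-0.0, -0.0, -0.0] [0.0, 0.001, -0.004]
[9.0, 0.0, -0.0] [0.0, 0.0, 0.126]
[12.0, 1.0, -0.0] [0.0, 0.0, 0.126]
[15.0, 1.0, -0.0] [0.0, 0.0, 0.126]
[18.0, 2.0, -0.0] [0.0, 0.0, 0.126]
```

View pics/a17.png

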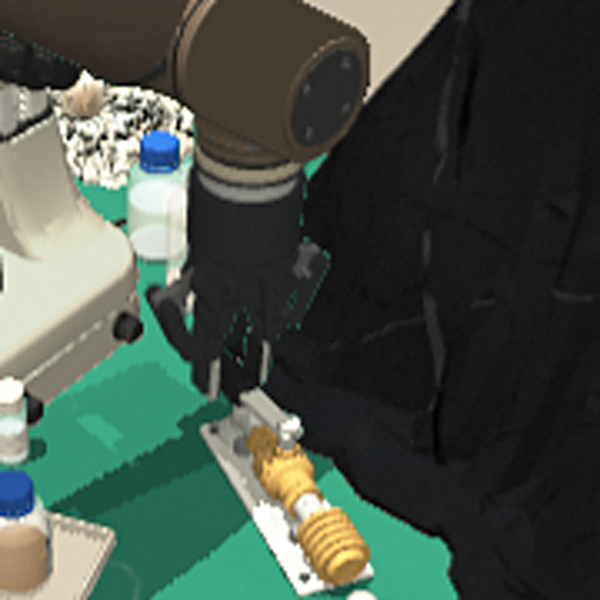

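Emit:
apply_moves(
  steps=[
    {"tx": 5,"ty": 0,"tz": 0,"wx": 0,"wy": 0,"wz": 0.065},
    {"tx": 9,"ty": 0,"tz": 0,"wx": 0,"wy": 0,"wz": 0.126},
    {"tx": 9,"ty": 0,"tz": 0,"wx": 0,"wy": 0,"wz": 0.126},
  ],
)

```text
time: 19.1
eef_pos: [0.6626, -0.1803, 0.2224]
tcp_rot: [0.928, -0.372, -0.0, 0.0]
contact_force: [-3.3, 0.1, 0.0]
opening: 0.383
```

Emit:
apply_moves(
  steps=[
    {"tx": 2,"ty": 0,"tz": 0,"wx": 0,"wy": 0,"wz": 0},
    {"tx": 3,"ty": 0,"tz": 0,"wx": 0,"wy": 0,"wz": 0},
  ],
)

```text
time: 19.3
eef_pos: [0.6648, -0.182, 0.2224]
tcp_rot: [0.928, -0.372, -0.001, -0.0]
contact_force: [-3.5, 2.4, 1.4]
opening: 0.383
```

Emit:
apply_moves(
  steps=[
    {"tx": 1,"ty": 0,"tz": 0,"wx": 0,"wy": 0,"wz": 0},
    {"tx": 2,"ty": 0,"tz": 0,"wx": 0,"wy": 0,"wz": 0},
  ],
)

```text
time: 19.5
eef_pos: [0.6666, -0.1833, 0.2224]
tcp_rot: [0.928, -0.373, -0.0, -0.0]
contact_force: [-3.0, 2.4, -1.0]
opening: 0.381
```

Emit:
apply_moves(
  steps=[
    {"tx": 1,"ty": 0,"tz": 0,"wx": 0,"wy": 0,"wz": 0},
    {"tx": 2,"ty": 0,"tz": 0,"wx": 0,"wy": 0,"wz": 0},
  ],
)

```text
time: 19.7
eef_pos: [0.6682, -0.1846, 0.2224]
tcp_rot: [0.928, -0.373, -0.0, -0.0]
contact_force: [-1.2, 3.5, -1.1]
opening: 0.383
```

Emit:
apply_moves(
  steps=[
    {"tx": 1,"ty": 0,"tz": 0,"wx": 0,"wy": 0,"wz": 0},
    {"tx": 1,"ty": 0,"tz": 0,"wx": 0,"wy": 0,"wz": 0},
  ],
)

```text
time: 19.9
eef_pos: [0.6687, -0.185, 0.2224]
tcp_rot: [0.928, -0.373, -0.001, -0.001]
contact_force: [-3.4, 5.3, -1.0]
opening: 0.376
```

Emit:
apply_moves(
  steps=[
    {"tx": 1,"ty": 0,"tz": 0,"wx": 0,"wy": 0,"wz": 0},
    {"tx": 1,"ty": 0,"tz": 0,"wx": 0,"wy": 0,"wz": 0},
  ],
)

```text
time: 20.1
eef_pos: [0.669, -0.1853, 0.2223]
tcp_rot: [0.928, -0.373, -0.003, -0.001]
contact_force: [-5.3, 6.7, 2.1]
opening: 0.384
```

Emit:
apply_moves(
  steps=[
    {"tx": 1,"ty": 0,"tz": 0,"wx": 0,"wy": 0,"wz": 0},
    {"tx": 1,"ty": 0,"tz": 0,"wx": 0,"wy": 0,"wz": 0},
  ],
)

```text
time: 20.3
eef_pos: [0.6694, -0.1855, 0.2222]
tcp_rot: [0.928, -0.373, -0.004, -0.001]
contact_force: [-7.8, 7.5, 3.8]
opening: 0.383
```

Emit:
apply_moves(
  steps=[
    {"tx": 1,"ty": 0,"tz": 0,"wx": 0,"wy": 0,"wz": 0},
    {"tx": 1,"ty": 0,"tz": 0,"wx": 0,"wy": 0,"wz": 0},
  ],
)

```text
time: 20.5
eef_pos: [0.6698, -0.1858, 0.2221]
tcp_rot: [0.928, -0.373, -0.005, -0.002]
contact_force: [-10.2, 9.4, 4.3]
opening: 0.382
```

Run:
```python
from h import *
s=readout.get_state();print(s["contact_force"],s["wrist_torque"],s["opening"],s["eef_pos"])
```

```text
[-10.17572941   9.39803077   4.32968217] [ 1.48348332  1.57361696 -0.00371269] 0.38166245550004474 [ 0.66983072 -0.18577159  0.22214345]
```

Emit:
apply_moves(
  steps=[
    {"tx": -4,"ty": 0,"tz": 0,"wx": 0,"wy": 0,"wz": 0},
    {"tx": -9,"ty": 0,"tz": 0,"wx": 0,"wy": 0,"wz": 0},
    {"tx": -9,"ty": 0,"tz": 0,"wx": 0,"wy": 0,"wz": 0},
  ],
)

```text
time: 20.8
eef_pos: [0.6648, -0.1819, 0.2237]
tcp_rot: [0.928, -0.373, 0.002, 0.0]
contact_force: [-0.5, -0.3, 0.1]
opening: 0.381
```

Emit:
apply_moves(
  steps=[
    {"tx": 0,"ty": 0,"tz": -10,"wx": 0,"wy": 0,"wz": 0},
    {"tx": 0,"ty": 0,"tz": -40,"wx": 0,"wy": 0,"wz": 0},
    {"tx": 0,"ty": 0,"tz": -85,"wx": 0,"wy": 0,"wz": 0},
    {"tx": 0,"ty": 0,"tz": -110,"wx": 0,"wy": 0,"wz": 0},
    {"tx": 0,"ty": 0,"tz": -110,"wx": 0,"wy": 0,"wz": 0},
  ],
)

```text
time: 21.3
eef_pos: [0.6661, -0.1826, 0.3408]
tcp_rot: [0.928, -0.373, 0.007, 0.0]
contact_force: [0.8, -0.8, 0.4]
opening: 0.377
```

Run:
```python
from h import *
S=imaging.read_camera("scene")
cv2.imwrite("pics/a18.png",cv2.resize(S["img"][100:300,260:460][:,:,::-1],(600,600),interpolation=2))
s=readout.get_state();print(s["contact_force"],s["opening"])
rows([(.62,-.20,.35),(.58,-.2,.36),(.53,-.2,.36),(.48,-.2,.36),(.43,-.2,.36)])
```

```text
[0.25841213 1.01331114 0.29702903] 0.3815075482210228
TCP [ 0.6653 -0.1823  0.3373] jaw -0.765 z [ 0.008 -0.004 -1.   ]
[-20.0, 44.0, -13.0] [0, 0, 0]
[-49.0, 72.0, -23.0] [0, 0, 0]
[-85.0, 106.0, -24.0] [0, 0, 0]
[-121.0, 141.0, -24.0] [0, 0, 0]
[-157.0, 176.0, -24.0] [0, 0, 0]
```

View pics/a18.png

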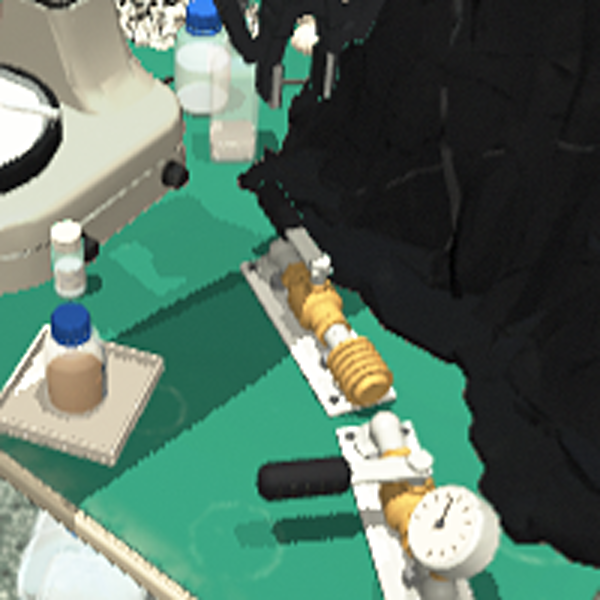

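Emit:
apply_moves(
  steps=[
    {"tx": -20,"ty": 44,"tz": -10,"wx": 0,"wy": 0,"wz": 0},
    {"tx": -49,"ty": 72,"tz": -20,"wx": 0,"wy": 0,"wz": 0},
    {"tx": -85,"ty": 106,"tz": -20,"wx": 0,"wy": 0,"wz": 0},
    {"tx": -121,"ty": 141,"tz": -20,"wx": 0,"wy": 0,"wz": 0},
    {"tx": -157,"ty": 176,"tz": -20,"wx": 0,"wy": 0,"wz": 0},
    {"tx": -157,"ty": 176,"tz": -20,"wx": 0,"wy": 0,"wz": 0},
    {"tx": -157,"ty": 176,"tz": -20,"wx": 0,"wy": 0,"wz": 0},
  ],
)

```text
time: 22.05
eef_pos: [0.4282, -0.1997, 0.3516]
tcp_rot: [0.927, -0.374, -0.0, -0.0]
contact_force: [0.2, -0.6, -0.6]
opening: 0.375
```

Run:
```python
from h import *
S=imaging.read_camera("scene");T=imaging.read_camera("top")
im=[]
for c,(r0,c0,w) in((S,(110,270,200)),(T,(110,270,180))):
    I=c["img"][:,:,::-1].copy()
    n=cv2.resize(cv2.convertScaleAbs(I[r0:r0+w,c0:c0+w],alpha=1.6),(400,400),interpolation=2)
    im.append(n)
cv2.imwrite("pics/a19.png",np.hstack(im))
for n,c in(("scene",S),("top",T)):
  for nm in("vent","vac"):
    for d in spotter.trace(n,nm+"_lever_grip")[:1]:
        p2=np.argwhere(d["region"])[:,::-1].astype(float); m=p2.mean(0);ax=np.linalg.svd(p2-m,full_matrices=False)[2][0]; q=(p2-m)@ax
        A=atz(c,m+ax*q.min(),.066)[:2];B=atz(c,m+ax*q.max(),.066)[:2]; print(n,nm,round(d["confidence"],2),d["uv"],A.round(3),B.round(3),np.arctan2(*(B-A)[::-1]))
  for l in("bottle_mid","vial_a"):
    for d in spotter.trace(n,l)[:1]: print(n,l,d["confidence"],d["uv"])
s=readout.get_state();print(s["eef_pos"],s["contact_force"])
```

```text
scene vent 0.72 [355.2, 179.3] [ 0.675 -0.168] [ 0.603 -0.242] -2.3423494957764195
scene vac 0.76 [369.0, 261.0] [ 0.463 -0.367] [ 0.402 -0.274] 2.156167282862278
scene bottle_mid 0.89 [282.3, 221.0]
scene vial_a 0.56 [282.0, 186.9]
top vent 0.78 [347.6, 151.1] [ 0.682 -0.16 ] [ 0.606 -0.24 ] -2.328855373359996
top vac 0.62 [409.1, 242.1] [ 0.465 -0.368] [ 0.428 -0.308] 2.1295928339735255
top bottle_mid 0.7 [360.9, 170.7]
top vial_a 0.7 [279.0, 188.0]
[ 0.42977539 -0.19982358  0.35264314] [ 0.04841117 -0.01315279 -0.34134724]
```

View pics/a19.png

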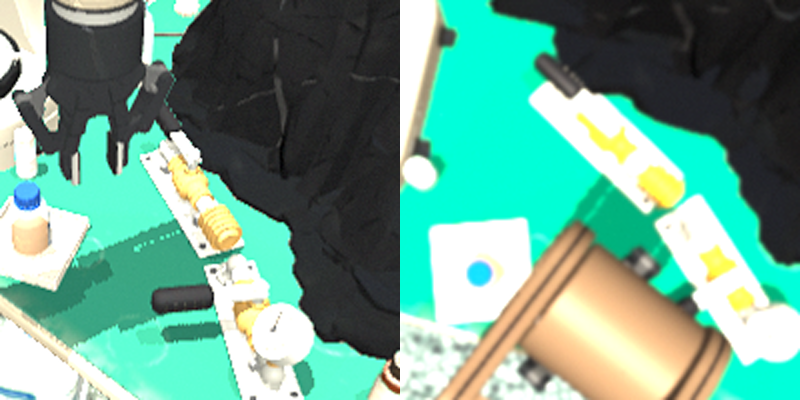

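```bash
python3 -c "
from plant import ctrl
print(ctrl.sign_off())"
```

```text
the job is handed in; nothing more can be done
None
```

The job is done in the order asked and handed in at about 22 s of the 72 s allowed.

1. **Bottle:** I gripped it below the shoulder, stood it upright in the spill tray and let go. The last pictures show it standing inside the tray.
2. **Vacuum valve:** I swung the handle shut with the fingers loosely around it. It stopped moving at about 15 N. The pictures put it at 2.13–2.16 rad in the world frame, against an expected 2.146 for fully shut.
3. **Vent valve:** I then swung this handle open until it stopped at about 14 N. The pictures put it at 0.80–0.81 rad, against an expected 0.81 for fully open.
4. **At hand-in:** The gripper was clear of everything, with no contact force reading. The vial had not moved from its starting pixel position.

One check disagreed. In the last top picture the network put the bottle at pixel (361, 171), where there is no bottle. The top picture itself shows it in the tray, and the scene network (confidence 0.89) agrees, so I took that report as false.

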